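Load the welding carrier in reverse order

ROBOT

A 6-joint arm with a two-finger parallel gripper is mounted at the origin on the work surface. World frame = base frame: x ahead of the robot, y to its left, z up, the work surface at z = 0. Lengths are in mm, angles in rad, forces in N, time in s.
With the tool pointing down it reaches from about 350 to 975 mm from the base axis. Payload 7.1 kg.
Tool frame: the origin (TCP) lies at the very end of the fingers, on their centre line; the grasp point (between the pads) lies 19 mm behind it; y points along the fingers, x is the direction in which the jaws open and shut, and the axes are right-handed (so a half turn about y gives the same grasp; the last joint's range is limited). The gripper opens to 88 mm and grips with 3 to 60 N. Pads are 20 mm wide; open, the fingers measure 115 mm over their backs; the gripper's body (75 mm by 178 mm) begins 61 mm behind the grasp point.
Start: joints at [-1.147, 0.423, 1.63, -0, 1.089, -0.019], TCP at [267.809, -564.697, 222.675] pointing down, gripper open.
Joint ranges: [-3, 3], [-0.9, 2.11], [0.09, 2.58], [-1.31, 4.45], [0.11, 2.69], [-2.54, 2.54]. Speed limits (rad/s): [2.39, 2.39, 3.01, 3.14, 3.14, 3.14].

INTERFACE

Orientations are given as a rotation vector (axis times angle).
In Python, from workcell import ctrl gives the robot as it stands. The module is installed in compiled form; this text tells all that it offers.
- The arm moves only by the tool jog_arm, never from a script. Its argument "steps" is a list of rows, each an object with "turn": the turn, a rotation vector about the world's x, y, z scaled (see below), a list of three; "dp": the shift along the world's x, y, z scaled (see below), a list of three; "claw": the opening, from 0 (shut) to 1 (fully open). In form: [{"turn": [wx, wy, wz], "dp": [x, y, z], "claw": claw}, ...]. A call has 1 to 12 rows; each row is the pose to reach, as a shift and turn from the pose measured when the call began, turning the shorter way round; what a row does not reach only later rows make up. The controller multiplies each number of a shift by 80 mm and each number of a turn by pi rad. A row lasts 1/12 s, in which the tool goes at most 41.7 mm and 7.16 degrees, less where a joint would pass 70% of its speed; a pose out of reach is approached as far as the arm can. A call with a number of a shift or a turn outside -1 to 1 is refused whole. A call with a gripper value outside its range is refused whole. The fingers move at their own pace and stop on an object; the grip force is fixed at half the most. Time passes only in rows, so rows that repeat a pose let the fingers close. It gives the time, the measured TCP pose, the force and the opening at its end, in the units of the state.
- ctrl.get_obs(): the state, without advancing time (a new reading comes with each control period).
- ctrl.get_image(name): name is "side" or "top"; returns a dict with "img" (420x560x3 uint8, red, green, blue), "range_z" (420x560 float32, mm along the optical axis (not along the pixel's ray), 0 where there is no reading), "fovy" (degrees; the focal length in pixels is half the picture's height over the tangent of half this angle, whatever the lens; pixels are square), "cx", "cy" (the principal point, pixels), "camera_from_world" (4x4, takes a point from world to camera coordinates). Camera axes: x right, y down, z forward; pixel columns grow to the right and rows downward; lengths in mm; the calibration is good to about 2 mm. A picture is of the moment at which its call begins.
- ctrl.close_job(): hands the job in, once; it reports no verdict.
The state is a dict: "t": time; "qpos": joint angles; "qvel": joint speeds; "joint_torque": joint torques, N m; "ee_pos": TCP position; "orientation": TCP orientation; "ft_force": force on the tool from outside, world axes, zero at the start; "moment": the same for the moment, N m; "width": finger opening in mm.
Only numpy, scipy, OpenCV 4.12 (cv2) and the standard library are available. Lean on these libraries where they do the work, as an engineer would, in place of code of your own. Each camera call takes 0.05 s, during which the arm holds its last target.

TASK

Move the four steel parts from the storage rack where they stand into the four empty pockets of the aluminium welding carrier, in reverse order counted from the black knobs: the part nearest the storage rack's knob goes into the pocket farthest from the carrier's knob, the next part into the next pocket, and so on, until the part farthest from the rack's knob is in the pocket nearest the carrier's knob. Leave each part standing upright, the same way up as it stood, fully down in its own pocket.

Things in the scene. Friction and masses are not known exactly. Their poses are not given: they have to be found in the camera images.
- rack: The storage rack: a fixed grey plastic slab 80 x 280 x 14 mm carrying a row of four round black rubber pads (52 mm wide, 3 mm thick, tops 17 mm above the table), centred at y = -102, -34, +34, +102 mm, x = 0; one part stands on each at the start. The origin is the centre of its underside, on the table; z up. The row runs along its own y axis; its black knob (26 mm wide, top 46 mm above the table, on a steel tab) stands at y = +158 mm, just past the +y end. 
- carrier: The welding carrier: a fixed bare aluminium slab 80 x 280 x 14 mm with a row of four empty round pockets, 52 mm wide and 6 mm deep (pocket floors 8 mm, slab's top 14 mm above the table; the floors look darker), centred at y = -102, -34, +34, +102 mm, x = 0. The origin is the centre of its underside, on the table; z up. The row runs along its own y axis; its black knob (26 mm wide, top 46 mm above the table, on a steel tab) stands at y = +158 mm, just past the +y end. 
- sleeve_mid (a point): Hollow steel tube, outside diameter 32, bore 20, height 62 mm. Stands upright, loose, 220 g (varies by a fifth); this point is on its axis half-way up, 31 mm above its foot, z up along the axis.
- block_mid (a point): Square steel block, 26 x 26 mm, height 60 mm; its x and y axes are square to its faces. Stands upright, loose, 280 g (varies by a fifth); this point is on its axis half-way up, 30 mm above its foot, z up along the axis.
- pin_mid (a point): Steel core pin: a flat round head of diameter 34 mm, 14 mm thick, at the bottom, and above it a plain shaft of diameter 22 mm; height 72 mm in all. Stands upright, loose, 270 g (varies by a fifth); this point is on its axis half-way up, 36 mm above its foot, z up along the axis.
- nozzle_mid (a point): Steel nozzle: round body of diameter 32 mm up to 48 mm, then a cone narrowing to a 14 mm wide tip with a small black hole; height 68 mm in all. Stands upright, loose, 240 g (varies by a fifth); this point is on its axis half-way up, 34 mm above its foot, z up along the axis.
- pad_sleeve: The fixed rubber pad of the storage rack on which the sleeve stands at the start (it stays there and so still tells the sleeve's old place). Black disc 52 mm wide, 3 mm thick; origin at the centre of its underside.
- pad_block: The fixed rubber pad of the storage rack on which the block stands at the start (it stays there and so still tells the block's old place). Black disc 52 mm wide, 3 mm thick; origin at the centre of its underside.
- pad_pin: The fixed rubber pad of the storage rack on which the pin stands at the start (it stays there and so still tells the pin's old place). Black disc 52 mm wide, 3 mm thick; origin at the centre of its underside.
- pad_nozzle: The fixed rubber pad of the storage rack on which the nozzle stands at the start (it stays there and so still tells the nozzle's old place). Black disc 52 mm wide, 3 mm thick; origin at the centre of its underside.
Not all that is in view belongs to the job. Leave any blue or purple look-alike of the part that bears block_mid alone.

How it is judged:
By the outcome, as a careful person would: the job done as asked, in the order asked, and still so for the second after the job is handed in, with the robot touching nothing.
It also fails if it takes over 99 s, if anything falls off the work surface, if the arm or the gripper's body presses on something with over 40 N, if the wrist force passes 120 N, or if a joint passes its speed limit or range.

## Working session

There is one attempt and no reset: what is moved stays moved. The work goes in short steps, Python scripts to look and compute and a tool call to move; the robot and the scene stay as the last step left them, time stands still between calls to the robot, and variables do not carry over. Pictures are saved under pics/ and viewed, and the job is handed in when it is done.

Besides the shell and the picture viewer there is one more tool, called as name(argument=value, ...), one argument or row to a line, values as JSON. jog_arm: Moves the arm, as the interface text tells. Its arguments: {"type":"object","properties":{"steps":{"type":"array","items":{"type":"object","properties":{"turn":{"type":"array","items":{"type":"number"}},"dp":{"type":"array","items":{"type":"number"}},"claw":{"type":"number"}}}}},"required":["steps"]}

```bash
mkdir -p pics
cat > h.py <<'E'
import numpy as np,cv2
from workcell import ctrl
def cap(n,tag):
    d=ctrl.get_image(n); cv2.imwrite(f'pics/{tag}.png',d['img'][:,:,::-1]); np.savez(f'{tag}.npz',**d); return d
def px2w(d,u,v,z=None):
    M=np.array(d['camera_from_world']); h=d['img'].shape[0]
    f=h/2/np.tan(np.radians(float(d['fovy']))/2)
    r=np.array([(u-d['cx'])/f,(v-d['cy'])/f,1]); Ri=M[:3,:3].T; c=-Ri@M[:3,3]; w=Ri@r
    s=float(d['range_z'][int(v),int(u)]) if z is None else (z-c[2])/w[2]
    return c+s*w
def w2px(d,p):
    M=np.array(d['camera_from_world']); h=d['img'].shape[0]
    f=h/2/np.tan(np.radians(float(d['fovy']))/2)
    q=M[:3,:3]@np.array(p)+M[:3,3]; return q[0]/q[2]*f+d['cx'],q[1]/q[2]*f+d['cy']
E
python3 - <<'E'
from h import *
for n in('side','top'):
    d=cap(n,n+'0'); M=np.array(d['camera_from_world']); print(n,d['fovy'],d['cx'],d['cy'],-M[:3,:3].T@M[:3,3],M[:3,:3].round(3).tolist())
print(ctrl.get_obs())
E
```

```text
side 57.05048372728415 280.03452372586173 221.62638952528104 [ 321.47817404 -477.49691552  660.66769034] [[0.857, -0.516, -0.014], [-0.408, -0.66, -0.631], [0.316, 0.546, -0.776]]
top 51.420600311917354 278.28515432427463 201.2697372731074 [ 448.86353208  -47.88889086 1139.27787705] [[0.01, -1.0, 0.011], [-0.996, -0.011, -0.089], [0.089, -0.01, -0.996]]
{'t': 0.1, 'qpos': array([-1.14699793e+00,  4.23787368e-01,  1.63054670e+00, -1.88873662e-05,
        1.08860695e+00, -1.89976550e-02]), 'qvel': array([-0.00073425, -0.00094025, -0.00176393,  0.00106238, -0.00055045,
        0.00121934]), 'joint_torque': array([-1.02299535e-03, -5.45621967e+01, -2.74325198e+01,  6.44989894e-02,
        1.88988604e-02, -1.18284518e-05]), 'ee_pos': array([ 267.61856448, -564.28483879,  221.99138018]), 'orientation': array([-1.38599097,  0.87798961, -0.87612768]), 'ft_force': array([-0.01211671,  0.39376773, -0.93700452]), 'moment': array([ 0.02664831, -0.04129287, -0.03056845]), 'width': 88.04685304889796}
```

View pics/top0.png

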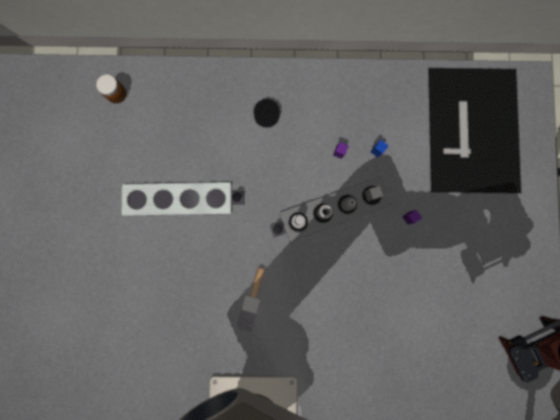

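View pics/side0.png

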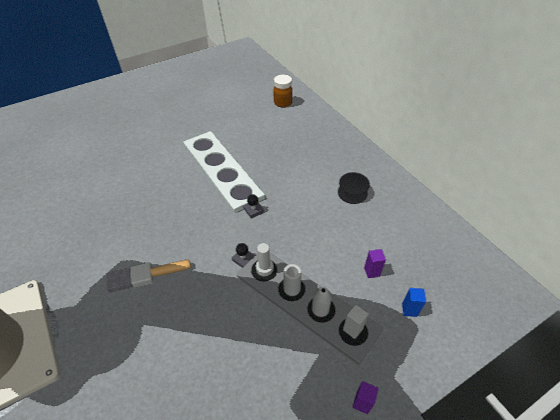

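The side view shows the rack knob at (242,252), followed by the pin (264,260), sleeve (292,283), nozzle (321,303) and block (356,322). The carrier knob is at (252,203), and its pockets run away from it up to (203,144). Things that could be mistaken for the block are the purple blocks at (375,263) and (366,397) and the blue one at (414,301). The grey one on the rack at (356,322) is the real block. I'll check it in close crops.

Run:
```python
import cv2
a=cv2.imread('pics/top0.png');b=cv2.imread('pics/side0.png')
cv2.imwrite('pics/c1.png',cv2.resize(a[170:245,260:400],None,fx=5.6,fy=5.6,interpolation=cv2.INTER_CUBIC))
cv2.imwrite('pics/c2.png',cv2.resize(a[170:230,110:250],None,fx=5.6,fy=5.6,interpolation=cv2.INTER_CUBIC))
cv2.imwrite('pics/c3.png',cv2.resize(b[235:370,225:395],None,fx=4.4,fy=4.4,interpolation=cv2.INTER_CUBIC))
cv2.imwrite('pics/c4.png',cv2.resize(b[120:225,170:280],None,fx=5.5,fy=5.5,interpolation=cv2.INTER_CUBIC))
```

```text
(no output)
```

View pics/c1.png

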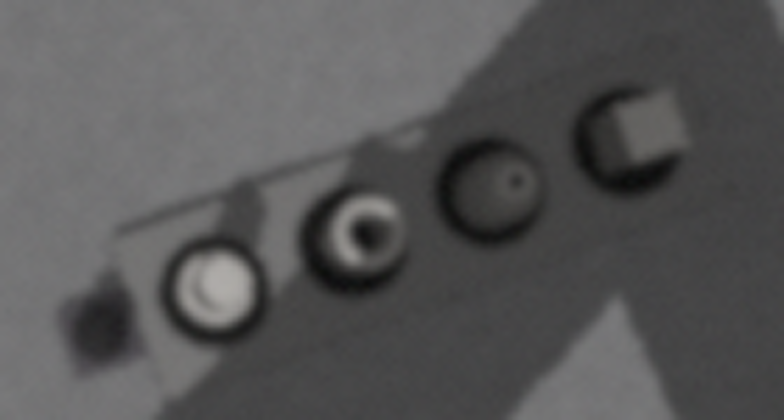

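View pics/c2.png

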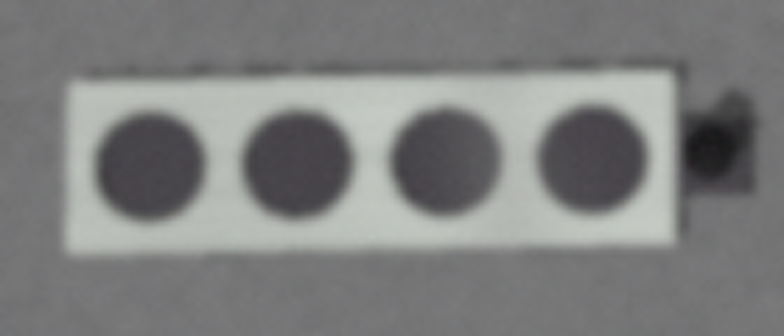

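View pics/c3.png

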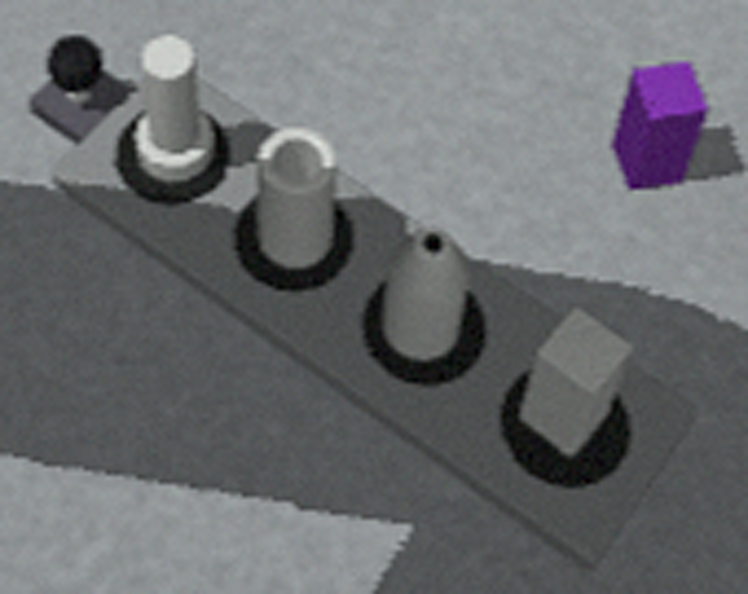

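View pics/c4.png

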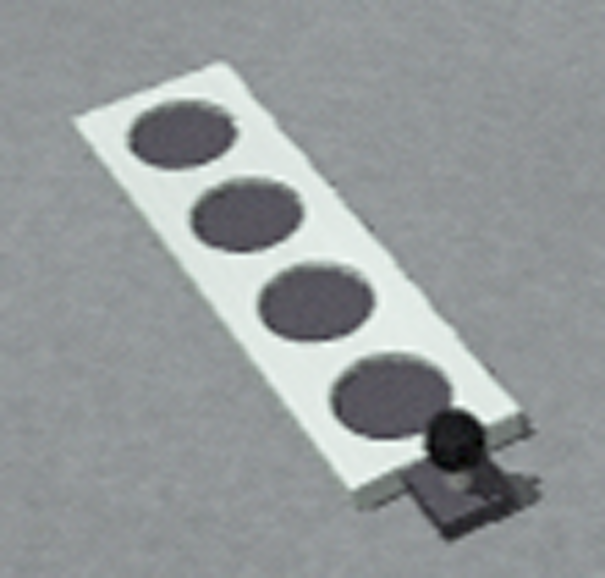

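Run:
```python
from h import *
t=dict(np.load('top0.npz'));s=dict(np.load('side0.npz'))
def g(d,c,sc,o,z):
    return [px2w(d,o[0]+(x+.5)/sc-.5,o[1]+(y+.5)/sc-.5,zz).round(1) for (x,y),zz in zip(c,z)]
N=['pin','sleeve','nozzle','block']
tp=g(t,[(214,290),(354,240),(490,190),(630,142)],5.6,(260,170),[17]*4)
tt=g(t,[(225,283),(375,230),(515,182),(650,127)],5.6,(260,170),[89,79,85,77])
sp=g(s,[(172,152),(294,240),(425,325),(566,425)],4.4,(225,235),[17]*4)
st=g(s,[(169,57),(297,162),(432,242),(585,350)],4.4,(225,235),[89,79,85,77])
for i in range(4):print(N[i],'pad top',tp[i],'side',sp[i],'part top',tt[i],'side',st[i])
c=g(t,[(150,166),(298,164),(446,161),(593,160)],5.6,(110,170),[13]*4)
e=g(s,[(183,135),(247,215),(317,303),(392,396)],5.5,(170,120),[13]*4)
for a,b in zip(c,e):print(a,b)
for k in(g(s,[(575,308),(634,348),(588,393),(540,350)],4.4,(225,235),[77]*4),g(t,[(612,104),(672,91),(690,147),(628,163)],5.6,(260,170),[77]*4)):
    k=np.array(k)[:,:2]
    print(k.tolist(),[ (np.linalg.norm(v).round(1),np.degrees(np.arctan2(v[1],v[0])).round(1)) for v in np.roll(k,-1,0)-k])
from scipy.spatial.transform import Rotation as R
print(R.from_rotvec(ctrl.get_obs()['orientation']).as_matrix().round(3))
print([ (n,px2w(t,u,v).round(0)) for n,u,v in[('purple',341,150),('blue',380,148),('purple2',412,216),('hammer',258,280),('puck',266,112)]])
```

```text
pin pad top [ 497.4 -110.    17. ] side [ 495.1 -110.    17. ] part top [ 497.3 -110.7   89. ] side [ 497.2 -110.6   89. ]
sleeve pad top [ 521.1 -174.4   17. ] side [ 517.8 -175.7   17. ] part top [ 521.6 -176.5   79. ] side [ 518.6 -175.6   79. ]
nozzle pad top [ 544.9 -237.2   17. ] side [ 542.8 -237.4   17. ] part top [ 542.7 -236.7   85. ] side [ 541.5 -235.8   85. ]
block pad top [ 567.9 -302.3   17. ] side [ 565.6 -301.8   17. ] part top [ 568.2 -297.5   77. ] side [ 566.7 -298.8   77. ]
[550.5 307.6  13. ] [549.  305.7  13. ]
[552.2 239.5  13. ] [550.9 238.5  13. ]
[554.3 171.3  13. ] [552.6 170.   13. ]
[555.5 103.5  13. ] [554.7 102.8  13. ]
[[574.2, -283.4], [582.6, -307.6], [557.2, -312.7], [552.6, -290.2]] [(np.float64(25.6), np.float64(-70.9)), (np.float64(25.9), np.float64(-168.6)), (np.float64(23.0), np.float64(101.6)), (np.float64(22.6), np.float64(17.5))]
[[578.2, -280.9], [584.3, -307.4], [559.6, -315.0], [552.3, -287.7]] [(np.float64(27.2), np.float64(-77.0)), (np.float64(25.8), np.float64(-162.9)), (np.float64(28.3), np.float64(105.0)), (np.float64(26.8), np.float64(14.7))]
[[ 0.428 -0.001  0.904]
 [-0.904  0.001  0.428]
 [-0.001 -1.     0.   ]]
[('purple', array([ 676., -215.,   58.])), ('blue', array([ 683., -314.,   59.])), ('purple2', array([ 512., -392.,   59.])), ('hammer', array([347., -10.,  17.])), ('puck', array([780., -25.,  32.]))]
```

The crops confirm it: the order from the rack knob is pin, sleeve, nozzle, block, and the grey block at (356,322) is on the rack. The two cameras agree to within about 2 mm. I'll start moving.

jog_arm(
  steps=[
    {"dp":[0.24,0.47,0],"turn":[0,0,0.04],"claw":1},
    {"dp":[0.478,0.945,0],"turn":[0,0,0.08],"claw":1},
    {"dp":[0.478,0.945,0],"turn":[0,0,0.118],"claw":1},
    {"dp":[0.478,0.945,0],"turn":[0,0,0.118],"claw":1},
  ],
)

```text
t: 0.43
ee_pos: [306.5, -486.7, 221.7]
orientation: [-1.489, 0.589, -0.585]
ft_force: [0.1, 0.6, -0.2]
width: 87.5
```

jog_arm(
  steps=[
    {"dp":[0.24,0.47,-0.1],"turn":[0,0,0.04],"claw":1},
    {"dp":[0.476,0.94,-0.23],"turn":[0,0,0.08],"claw":1},
    {"dp":[0.476,0.94,-0.23],"turn":[0,0,0.118],"claw":1},
    {"dp":[0.476,0.94,-0.23],"turn":[0,0,0.118],"claw":1},
  ],
)

```text
t: 0.77
ee_pos: [344.8, -410.1, 202.6]
orientation: [-1.549, 0.298, -0.293]
ft_force: [0.3, -0.5, -0.2]
width: 87.9
```

jog_arm(
  steps=[
    {"dp":[0.24,0.47,-0.1],"turn":[0,0,0.04],"claw":1},
    {"dp":[0.476,0.94,-0.23],"turn":[0,0,0.08],"claw":1},
    {"dp":[0.476,0.94,-0.23],"turn":[0,0,0.118],"claw":1},
    {"dp":[0.476,0.94,-0.23],"turn":[0,0,0.118],"claw":1},
  ],
)

```text
t: 1.1
ee_pos: [383.3, -334.7, 183.9]
orientation: [-1.57, 0.008, -0.001]
ft_force: [-0.9, 0.6, 0.8]
width: 87.9
```

jog_arm(
  steps=[
    {"dp":[0.24,0.47,-0.1],"turn":[0,0,0.04],"claw":1},
    {"dp":[0.476,0.94,-0.23],"turn":[0,0,0.08],"claw":1},
    {"dp":[0.476,0.94,-0.23],"turn":[0,0,0.118],"claw":1},
    {"dp":[0.476,0.94,-0.23],"turn":[0,0,0.118],"claw":1},
  ],
)

```text
t: 1.43
ee_pos: [422.2, -259.9, 165.5]
orientation: [-1.552, -0.281, 0.288]
ft_force: [-0.4, -0.3, 1.0]
width: 87.9
```

jog_arm(
  steps=[
    {"dp":[0.24,0.47,-0.1],"claw":1,"turn":[0,0,0]},
    {"dp":[0.476,0.94,-0.23],"claw":1,"turn":[0,0,0]},
    {"dp":[0.476,0.94,-0.23],"claw":1,"turn":[0,0,0]},
    {"dp":[0.476,0.94,-0.23],"claw":1,"turn":[0,0,0]},
  ],
)

```text
t: 1.77
ee_pos: [461.1, -185.5, 147.2]
orientation: [-1.553, -0.276, 0.283]
ft_force: [0.5, -0.3, -0.3]
width: 87.6
```

```bash
cat >> h.py <<'E'
from scipy.spatial.transform import Rotation as R
def st():
    o=ctrl.get_obs(); m=R.from_rotvec(o['orientation']).as_matrix()
    print('t',round(o['t'],2),'p',o['ee_pos'].round(1),'yaw',np.degrees(np.arctan2(m[1,0],m[0,0])).round(1),'down',m[:,1].round(3),'F',o['ft_force'].round(1),'w',round(o['width'],1)); return o
E
python3 -c "
from h import *
st()"
```

```text
t 1.77 p [ 461.1 -185.5  147.2] yaw 20.4 down [-0.004 -0.002 -1.   ] F [ 0.5 -0.3 -0.3] w 87.6
```

jog_arm(
  steps=[
    {"dp":[0.22,0.47,-0.1],"turn":[0,0,0],"claw":1},
    {"dp":[0.449,0.937,-0.33],"turn":[0,0,0],"claw":1},
    {"dp":[0.449,0.937,-0.33],"turn":[0,0,0],"claw":1},
    {"dp":[0.449,0.937,-0.33],"turn":[0,0,0],"claw":1},
    {"dp":[0.449,0.937,-0.33],"turn":[0,0,0],"claw":1},
  ],
)

```text
t: 2.18
ee_pos: [497.1, -112.4, 121.1]
orientation: [-1.555, -0.273, 0.279]
ft_force: [0.3, 0.5, 0.3]
width: 87.8
```

```bash
python3 -c "
from h import *
st();cap('top','t1');d=cap('side','s1');
b=d['img'][200:360,180:380,::-1];cv2.imwrite('pics/s1c.png',cv2.resize(b,None,fx=3.7,fy=3.7,interpolation=2))"
```

```text
t 2.18 p [ 497.1 -112.4  121.1] yaw 20.2 down [-0.004 -0.002 -1.   ] F [0.3 0.5 0.3] w 87.8
```

View pics/s1c.png

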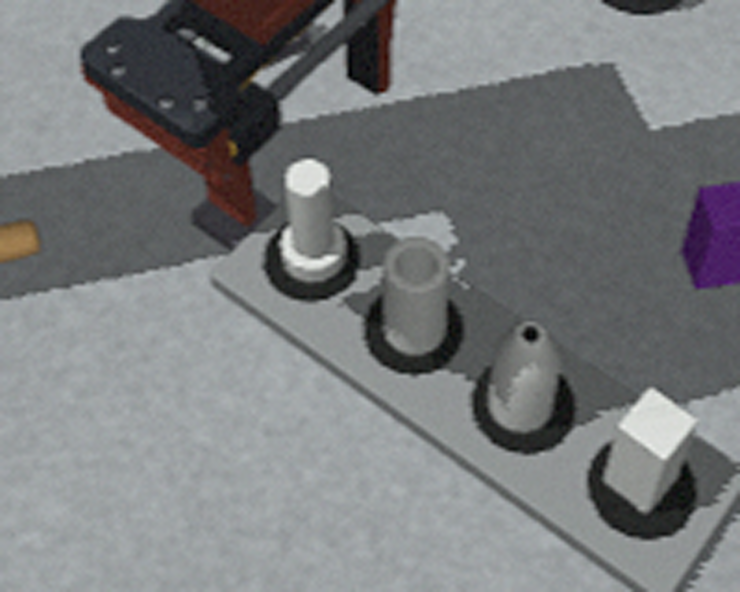

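The jaws straddle the pin, whose top is at crop (308,178), across the row. Next I descend and grip.

jog_arm(
  steps=[
    {"dp":[0,0.024,-0.4],"turn":[0,0,0],"claw":1},
    {"dp":[0,0.024,-0.75],"turn":[0,0,0],"claw":1},
    {"dp":[0,0.024,-1],"turn":[0,0,0],"claw":1},
    {"dp":[0,0.024,-1],"turn":[0,0,0],"claw":1},
    {"dp":[0,0.024,-1],"turn":[0,0,0],"claw":1},
    {"dp":[0,0.024,-1],"turn":[0,0,0],"claw":0},
    {"dp":[0,0.024,-1],"turn":[0,0,0],"claw":0},
    {"dp":[0,0.024,-1],"turn":[0,0,0],"claw":0},
    {"dp":[0,0.024,-1],"turn":[0,0,0],"claw":0},
    {"dp":[0,0.024,-1],"turn":[0,0,0],"claw":0},
    {"dp":[0,0.024,-1],"turn":[0,0,0],"claw":0},
    {"dp":[0,0.024,-1],"turn":[0,0,0],"claw":0},
  ],
)

```text
t: 3.28
ee_pos: [497.1, -110.6, 41.7]
orientation: [-1.555, -0.274, 0.279]
ft_force: [0.1, -0.2, -0.4]
width: 44.6
```

```bash
python3 -c "
from h import *
st()"
```

```text
t 3.28 p [ 497.1 -110.6   41.7] yaw 20.2 down [-0.003 -0.002 -1.   ] F [ 0.1 -0.2 -0.4] w 44.6
```

jog_arm(
  steps=[
    {"dp":[0,0,0],"turn":[0,0,0],"claw":0},
    {"dp":[0,0,0],"turn":[0,0,0],"claw":0},
    {"dp":[0,0,0],"turn":[0,0,0],"claw":0},
    {"dp":[0,0,0],"turn":[0,0,0],"claw":0},
    {"dp":[0,0,0],"turn":[0,0,0],"claw":0},
    {"dp":[0,0,0],"turn":[0,0,0],"claw":0},
    {"dp":[0,0,0],"turn":[0,0,0],"claw":0},
  ],
)

```text
t: 3.87
ee_pos: [497.8, -110.6, 41.8]
orientation: [-1.555, -0.275, 0.278]
ft_force: [2.3, 1.4, 1.8]
width: 21.0
```

jog_arm(
  steps=[
    {"dp":[0,0,0.2],"turn":[0,0,0],"claw":0},
    {"dp":[0,0,0.5],"turn":[0,0,0],"claw":0},
    {"dp":[0,0,0.8],"turn":[0,0,0],"claw":0},
    {"dp":[0,0,1],"turn":[0,0,0],"claw":0},
    {"dp":[0,0,1],"turn":[0,0,0],"claw":0},
    {"dp":[0,0,1],"turn":[0,0,0],"claw":0},
  ],
)

```text
t: 4.37
ee_pos: [497.4, -110.7, 121.8]
orientation: [-1.555, -0.275, 0.278]
ft_force: [-0.1, -0.6, -2.5]
width: 21.0
```

```bash
python3 -c "
from h import *
st();d=cap('side','s2');
b=d['img'][160:360,150:400,::-1];cv2.imwrite('pics/s2c.png',cv2.resize(b,None,fx=3,fy=3,interpolation=2))"
```

```text
t 4.37 p [ 497.4 -110.7  121.8] yaw 20.2 down [-0.001 -0.003 -1.   ] F [-0.1 -0.6 -2.5] w 21.0
```

View pics/s2c.png

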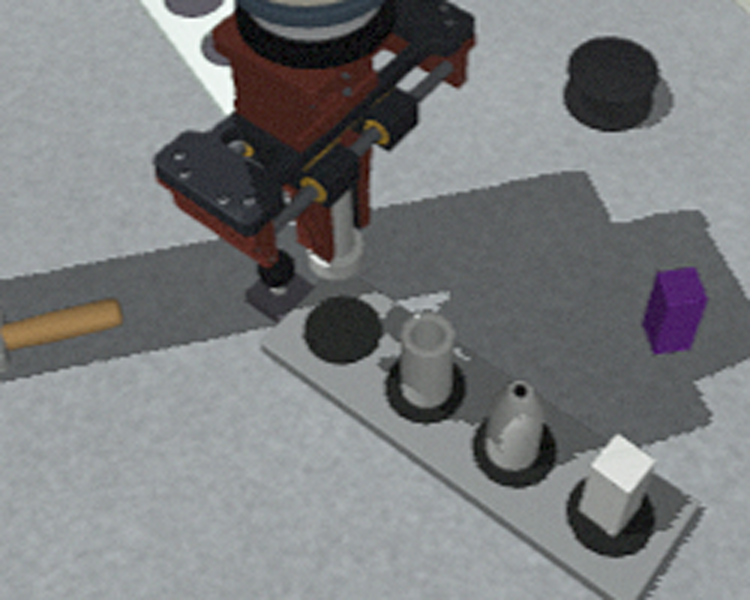

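The pin is held and its pad is bare. Next is the carry to the far pocket at (549.8, 306.8).

jog_arm(
  steps=[
    {"dp":[0.03,0.3,0],"turn":[0,0,-0.01],"claw":0},
    {"dp":[0.08,0.7,0],"turn":[0,0,-0.035],"claw":0},
    {"dp":[0.109,0.87,0],"turn":[0,0,-0.035],"claw":0},
    {"dp":[0.109,0.87,0],"turn":[0,0,-0.035],"claw":0},
  ],
)

```text
t: 4.75
ee_pos: [504.3, -38.7, 119.1]
orientation: [-1.562, -0.186, 0.197]
ft_force: [-0.1, -0.7, -3.1]
width: 20.7
```

jog_arm(
  steps=[
    {"dp":[0.03,0.35,0],"turn":[0,0,-0.01],"claw":0},
    {"dp":[0.08,0.7,0],"turn":[0,0,-0.035],"claw":0},
    {"dp":[0.109,0.87,0],"turn":[0,0,-0.035],"claw":0},
    {"dp":[0.109,0.87,0],"turn":[0,0,-0.035],"claw":0},
  ],
)

```text
t: 5.08
ee_pos: [512.5, 32.4, 117.7]
orientation: [-1.568, -0.1, 0.115]
ft_force: [0.1, -0.5, -3.1]
width: 21.3
```

jog_arm(
  steps=[
    {"dp":[0.03,0.35,0],"turn":[0,0,-0.01],"claw":0},
    {"dp":[0.08,0.7,0],"turn":[0,0,-0.035],"claw":0},
    {"dp":[0.109,0.87,0],"turn":[0,0,-0.035],"claw":0},
    {"dp":[0.109,0.87,0],"turn":[0,0,-0.035],"claw":0},
  ],
)

```text
t: 5.42
ee_pos: [521.3, 103.1, 116.9]
orientation: [-1.57, -0.017, 0.032]
ft_force: [0.2, -0.5, -2.6]
width: 20.8
```

jog_arm(
  steps=[
    {"dp":[0.03,0.35,0],"turn":[0,0,0],"claw":0},
    {"dp":[0.08,0.7,0],"turn":[0,0,0],"claw":0},
    {"dp":[0.109,0.87,0],"turn":[0,0,0],"claw":0},
    {"dp":[0.109,0.87,0],"turn":[0,0,0],"claw":0},
  ],
)

```text
t: 5.75
ee_pos: [530.5, 173.5, 116.5]
orientation: [-1.57, -0.019, 0.035]
ft_force: [0.8, -0.7, -2.8]
width: 21.0
```

jog_arm(
  steps=[
    {"dp":[0.03,0.35,0],"turn":[0,0,0],"claw":0},
    {"dp":[0.08,0.7,0],"turn":[0,0,0],"claw":0},
    {"dp":[0.109,0.87,0],"turn":[0,0,0],"claw":0},
    {"dp":[0.109,0.87,0],"turn":[0,0,0],"claw":0},
  ],
)

```text
t: 6.08
ee_pos: [539.8, 243.9, 116.4]
orientation: [-1.57, -0.022, 0.036]
ft_force: [0.7, -0.2, -2.4]
width: 21.0
```

jog_arm(
  steps=[
    {"dp":[0.03,0.35,0],"turn":[0,0,0],"claw":0},
    {"dp":[0.08,0.7,0],"turn":[0,0,0],"claw":0},
    {"dp":[0.109,0.87,0],"turn":[0,0,0],"claw":0},
    {"dp":[0.109,0.87,0],"turn":[0,0,0],"claw":0},
    {"dp":[0.109,0.87,0],"turn":[0,0,0],"claw":0},
  ],
)

```text
t: 6.5
ee_pos: [548.2, 312.2, 115.9]
orientation: [-1.571, -0.022, 0.038]
ft_force: [0.9, -0.6, -2.0]
width: 20.5
```

```bash
python3 -c "
from h import *
st()"
```

```text
t 6.5 p [548.2 312.2 115.9] yaw 2.2 down [-0.01  -0.001 -1.   ] F [ 0.9 -0.6 -2. ] w 20.5
```

jog_arm(
  steps=[
    {"dp":[0.02,-0.068,-0.2],"turn":[0,-0.003,0],"claw":0},
    {"dp":[0.02,-0.068,-0.5],"turn":[0,-0.003,0],"claw":0},
    {"dp":[0.02,-0.068,-0.8],"turn":[0,-0.003,0],"claw":0},
    {"dp":[0.02,-0.068,-0.9],"turn":[0,-0.003,0],"claw":0},
    {"dp":[0.02,-0.068,-0.9],"turn":[0,-0.003,0],"claw":0},
  ],
)

```text
t: 6.92
ee_pos: [547.9, 304.2, 41.5]
orientation: [-1.574, -0.025, 0.034]
ft_force: [-0.6, -0.3, -2.7]
width: 20.9
```

```bash
python3 -c "
from h import *
st();d=cap('side','s3');
b=d['img'][60:260,120:370,::-1];cv2.imwrite('pics/s3c.png',cv2.resize(b,None,fx=3,fy=3,interpolation=2));d=cap('top','t3')"
```

```text
t 6.92 p [547.9 304.2  41.5] yaw 2.1 down [-0.006 -0.004 -1.   ] F [-0.6 -0.3 -2.7] w 20.9
```

View pics/s3c.png

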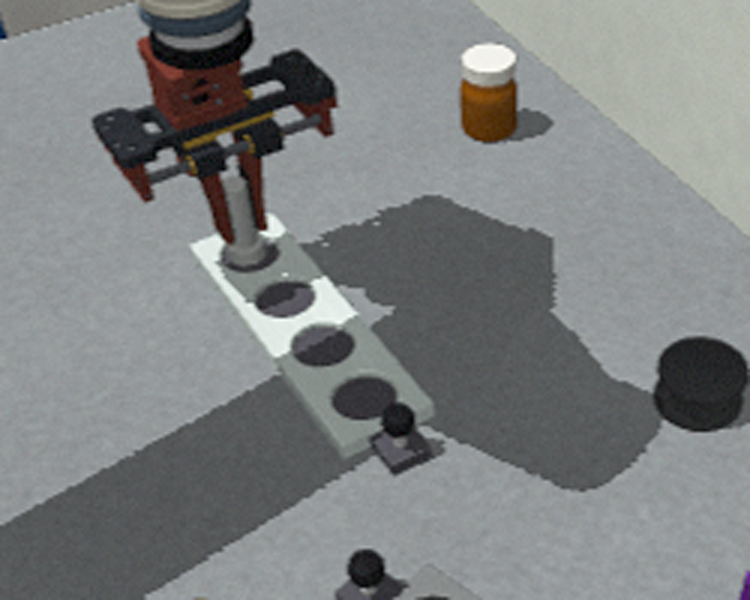

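The pin is centred over the far pocket, at crop (248,250). I'll correct a couple of mm and lower it to the floor.

jog_arm(
  steps=[
    {"dp":[0.022,0.03,0],"turn":[0,-0.002,0],"claw":0},
    {"dp":[0.022,0.03,-0.05],"turn":[0,-0.002,0],"claw":0},
    {"dp":[0.022,0.03,-0.09],"turn":[0,-0.002,0],"claw":0},
    {"dp":[0.022,0.03,-0.105],"turn":[0,-0.002,0],"claw":0},
    {"dp":[0.022,0.03,-0.105],"turn":[0,-0.002,0],"claw":0},
    {"dp":[0.022,0.03,-0.105],"turn":[0,-0.002,0],"claw":0},
  ],
)

```text
t: 7.52
ee_pos: [551.7, 308.3, 35.9]
orientation: [-1.572, -0.034, 0.026]
ft_force: [-0.6, -1.1, -2.3]
width: 21.3
```

```bash
python3 -c "
from h import *
st()"
```

```text
t 7.52 p [551.7 308.3  35.9] yaw 2.2 down [ 0.005 -0.001 -1.   ] F [-0.6 -1.1 -2.3] w 21.3
```

jog_arm(
  steps=[
    {"dp":[-0.012,-0.01,-0.03],"turn":[0,0,0],"claw":0},
    {"dp":[-0.012,-0.01,-0.045],"turn":[0,0,0],"claw":0},
    {"dp":[-0.012,-0.01,-0.045],"turn":[0,0,0],"claw":0},
    {"dp":[-0.012,-0.01,-0.045],"turn":[0,0,0],"claw":0},
    {"dp":[-0.012,-0.01,-0.045],"turn":[0,0,0],"claw":0},
  ],
)

```text
t: 7.93
ee_pos: [550.8, 307.6, 32.9]
orientation: [-1.572, -0.034, 0.025]
ft_force: [-1.9, 0.4, 6.0]
width: 21.1
```

```bash
python3 -c "
from h import *
st()"
```

```text
t 7.93 p [550.8 307.6  32.9] yaw 2.2 down [ 0.005 -0.001 -1.   ] F [-1.9  0.4  6. ] w 21.1
```

jog_arm(
  steps=[
    {"dp":[0,0,0],"turn":[0,0,0],"claw":0.7},
    {"dp":[0,0,0],"turn":[0,0,0],"claw":0.7},
    {"dp":[0,0,0],"turn":[0,0,0],"claw":0.7},
    {"dp":[0,0,0],"turn":[0,0,0],"claw":0.7},
    {"dp":[0,0,0],"turn":[0,0,0],"claw":0.7},
    {"dp":[0,0,0],"turn":[0,0,0],"claw":0.7},
    {"dp":[0,0,0.3],"turn":[0,0,0],"claw":0.7},
    {"dp":[0,0,0.7],"turn":[0,0,0],"claw":0.7},
    {"dp":[0,0,1],"turn":[0,0,0],"claw":0.7},
    {"dp":[0,0,1],"turn":[0,0,0],"claw":0.7},
  ],
)

```text
t: 8.77
ee_pos: [553.7, 309.2, 117.9]
orientation: [-1.568, -0.039, 0.02]
ft_force: [0.2, 0.2, 0.8]
width: 61.2
```

jog_arm(
  steps=[
    {"dp":[-0.02,-0.4,0.1],"turn":[0,0,0],"claw":0.7},
    {"dp":[-0.055,-0.864,0.1],"turn":[0,0,0.02],"claw":0.7},
    {"dp":[-0.055,-0.864,0.1],"turn":[0,0,0.035],"claw":0.7},
    {"dp":[-0.055,-0.864,0.1],"turn":[0,0,0.035],"claw":0.7},
  ],
)

```text
t: 9.1
ee_pos: [549.0, 238.4, 125.6]
orientation: [-1.565, -0.125, 0.106]
ft_force: [-0.3, -0.0, 0.5]
width: 61.3
```

```bash
python3 -c "
from h import *
st();d=cap('side','s4');
b=d['img'][60:260,120:370,::-1];cv2.imwrite('pics/s4c.png',cv2.resize(b,None,fx=3,fy=3,interpolation=2))"
```

```text
t 9.1 p [549.  238.4 125.6] yaw 8.4 down [ 0.011  0.004 -1.   ] F [-0.3 -0.   0.5] w 61.3
```

View pics/s4c.png

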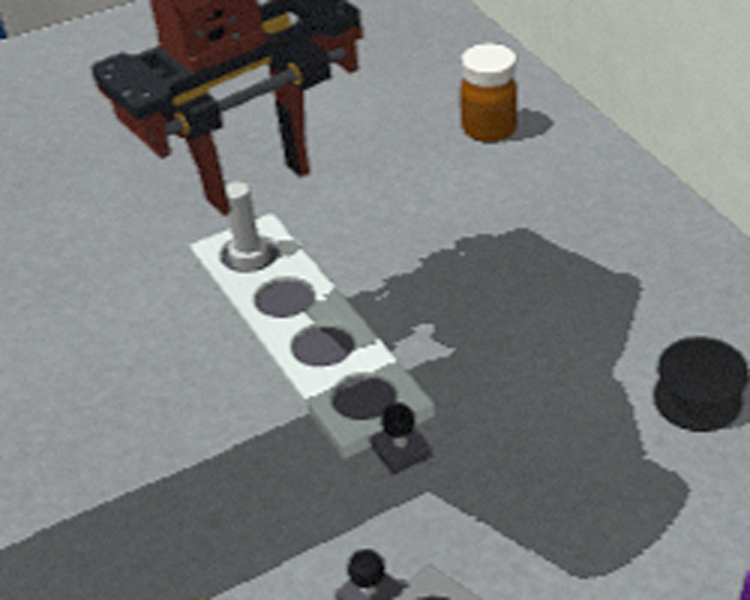

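The pin stands upright in the far pocket, at crop (243,225). Next I go back for the sleeve.

jog_arm(
  steps=[
    {"dp":[-0.03,-0.43,0],"turn":[0,-0.003,0.01],"claw":0.7},
    {"dp":[-0.06,-0.863,0],"turn":[0,-0.003,0.033],"claw":0.7},
    {"dp":[-0.06,-0.863,0],"turn":[0,-0.003,0.033],"claw":0.7},
    {"dp":[-0.06,-0.863,0],"turn":[0,-0.003,0.033],"claw":0.7},
  ],
)

```text
t: 9.48
ee_pos: [544.5, 170.0, 125.2]
orientation: [-1.559, -0.209, 0.176]
ft_force: [-0.2, 0.6, 0.5]
width: 61.7
```

jog_arm(
  steps=[
    {"dp":[-0.03,-0.43,0],"turn":[0,0,0.01],"claw":0.7},
    {"dp":[-0.06,-0.863,0],"turn":[0,0,0.033],"claw":0.7},
    {"dp":[-0.06,-0.863,0],"turn":[0,0,0.033],"claw":0.7},
    {"dp":[-0.06,-0.863,0],"turn":[0,0,0.033],"claw":0.7},
  ],
)

```text
t: 9.82
ee_pos: [540.2, 101.2, 125.1]
orientation: [-1.549, -0.287, 0.255]
ft_force: [0.2, 0.4, -0.1]
width: 61.4
```

jog_arm(
  steps=[
    {"dp":[-0.03,-0.43,0],"turn":[0,0,0],"claw":0.7},
    {"dp":[-0.06,-0.863,0],"turn":[0,0,0],"claw":0.7},
    {"dp":[-0.06,-0.863,0],"turn":[0,0,0],"claw":0.7},
    {"dp":[-0.06,-0.863,0],"turn":[0,0,0],"claw":0.7},
  ],
)

```text
t: 10.15
ee_pos: [536.1, 32.7, 125.1]
orientation: [-1.549, -0.286, 0.252]
ft_force: [0.3, 0.5, 0.1]
width: 61.6
```

jog_arm(
  steps=[
    {"dp":[-0.03,-0.43,0],"turn":[0,0,0],"claw":0.7},
    {"dp":[-0.06,-0.863,0],"turn":[0,0,0],"claw":0.7},
    {"dp":[-0.06,-0.863,0],"turn":[0,0,0],"claw":0.7},
    {"dp":[-0.06,-0.863,0],"turn":[0,0,0],"claw":0.7},
  ],
)

```text
t: 10.48
ee_pos: [532.0, -35.7, 125.1]
orientation: [-1.549, -0.284, 0.25]
ft_force: [0.6, 0.1, 0.2]
width: 61.5
```

jog_arm(
  steps=[
    {"dp":[-0.03,-0.43,0],"turn":[0,0,0],"claw":0.7},
    {"dp":[-0.06,-0.863,0],"turn":[0,0,0],"claw":0.7},
    {"dp":[-0.06,-0.863,0],"turn":[0,0,0],"claw":0.7},
    {"dp":[-0.06,-0.863,0],"turn":[0,0,0],"claw":0.7},
  ],
)

```text
t: 10.82
ee_pos: [528.0, -103.9, 125.1]
orientation: [-1.549, -0.284, 0.248]
ft_force: [-0.3, -0.2, -0.6]
width: 61.5
```

```bash
python3 -c "
from h import *
st()"
```

```text
t 10.82 p [ 528.  -103.9  125.1] yaw 19.4 down [ 0.021  0.009 -1.   ] F [-0.3 -0.2 -0.6] w 61.5
```

jog_arm(
  steps=[
    {"dp":[-0.05,-0.43,-0.06],"turn":[-0.001,0.003,0],"claw":0.7},
    {"dp":[-0.1,-0.8,-0.126],"turn":[-0.003,0.0067,0],"claw":0.7},
    {"dp":[-0.1,-0.9,-0.126],"turn":[-0.003,0.0067,0],"claw":0.7},
    {"dp":[-0.1,-0.9,-0.126],"turn":[-0.003,0.0067,0],"claw":0.7},
    {"dp":[-0.1,-0.9,-0.126],"turn":[-0.003,0.0067,0],"claw":0.7},
    {"dp":[-0.1,-0.9,-0.126],"turn":[-0.003,0.0067,0],"claw":0.7},
  ],
)

```text
t: 11.32
ee_pos: [520.2, -174.1, 115.1]
orientation: [-1.554, -0.267, 0.267]
ft_force: [0.1, -0.1, -0.9]
width: 61.3
```

```bash
python3 -c "
from h import *
st()"
```

```text
t 11.32 p [ 520.2 -174.1  115.1] yaw 19.5 down [ 0.     0.001 -1.   ] F [ 0.1 -0.1 -0.9] w 61.3
```

jog_arm(
  steps=[
    {"dp":[0,-0.024,-0.4],"turn":[0,0,0],"claw":0.7},
    {"dp":[0,-0.024,-0.75],"turn":[0,0,0],"claw":0.7},
    {"dp":[0,-0.024,-1],"turn":[0,0,0],"claw":0.7},
    {"dp":[0,-0.024,-1],"turn":[0,0,0],"claw":0.7},
    {"dp":[0,-0.024,-1],"turn":[0,0,0],"claw":0},
    {"dp":[0,-0.024,-1],"turn":[0,0,0],"claw":0},
    {"dp":[0,-0.024,-1],"turn":[0,0,0],"claw":0},
    {"dp":[0,-0.024,-1],"turn":[0,0,0],"claw":0},
    {"dp":[0,-0.024,-1],"turn":[0,0,0],"claw":0},
    {"dp":[0,-0.024,-1],"turn":[0,0,0],"claw":0},
    {"dp":[0,-0.024,-1],"turn":[0,0,0],"claw":0},
    {"dp":[0,-0.024,-1],"turn":[0,0,0],"claw":0},
  ],
)

```text
t: 12.32
ee_pos: [521.4, -176.3, 36.3]
orientation: [-1.555, -0.269, 0.265]
ft_force: [1.1, 1.2, 7.2]
width: 30.5
```

jog_arm(
  steps=[
    {"dp":[0,0,0],"turn":[0,0,0],"claw":0},
    {"dp":[0,0,0],"turn":[0,0,0],"claw":0},
    {"dp":[0,0,0],"turn":[0,0,0],"claw":0},
    {"dp":[0,0,0],"turn":[0,0,0],"claw":0},
    {"dp":[0,0,0],"turn":[0,0,0],"claw":0},
  ],
)

```text
t: 12.73
ee_pos: [521.2, -176.3, 36.3]
orientation: [-1.555, -0.268, 0.265]
ft_force: [-0.6, -0.6, 2.1]
width: 30.9
```

jog_arm(
  steps=[
    {"dp":[0,0,0.2],"turn":[0,0,0],"claw":0},
    {"dp":[0,0,0.5],"turn":[0,0,0],"claw":0},
    {"dp":[0,0,0.8],"turn":[0,0,0],"claw":0},
    {"dp":[0,0,1],"turn":[0,0,0],"claw":0},
    {"dp":[0,0,1],"turn":[0,0,0],"claw":0},
    {"dp":[0,0,1],"turn":[0,0,0],"claw":0},
  ],
)

```text
t: 13.23
ee_pos: [521.4, -176.4, 116.5]
orientation: [-1.555, -0.269, 0.264]
ft_force: [0.4, -0.2, -2.2]
width: 31.0
```

```bash
python3 -c "
from h import *
st()"
```

```text
t 13.23 p [ 521.4 -176.4  116.5] yaw 19.5 down [ 0.003 -0.    -1.   ] F [ 0.4 -0.2 -2.2] w 31.0
```

jog_arm(
  steps=[
    {"dp":[0.02,0.3,0],"turn":[0,0,-0.01],"claw":0},
    {"dp":[0.06,0.7,0],"turn":[0,0,-0.033],"claw":0},
    {"dp":[0.063,0.865,0],"turn":[0,0,-0.033],"claw":0},
    {"dp":[0.063,0.865,0],"turn":[0,0,-0.033],"claw":0},
  ],
)

```text
t: 13.57
ee_pos: [525.1, -104.8, 114.8]
orientation: [-1.562, -0.188, 0.188]
ft_force: [-1.1, -0.3, -1.7]
width: 30.9
```

jog_arm(
  steps=[
    {"dp":[0.02,0.35,0],"turn":[0,0,-0.01],"claw":0},
    {"dp":[0.06,0.7,0],"turn":[0,0,-0.033],"claw":0},
    {"dp":[0.063,0.865,0],"turn":[0,0,-0.033],"claw":0},
    {"dp":[0.063,0.865,0],"turn":[0,0,-0.033],"claw":0},
  ],
)

```text
t: 13.9
ee_pos: [529.6, -34.0, 113.9]
orientation: [-1.567, -0.11, 0.112]
ft_force: [-0.1, -0.1, -2.4]
width: 31.2
```

jog_arm(
  steps=[
    {"dp":[0.02,0.35,0],"turn":[0,0,-0.01],"claw":0},
    {"dp":[0.06,0.7,0],"turn":[0,0,-0.033],"claw":0},
    {"dp":[0.063,0.865,0],"turn":[0,0,-0.033],"claw":0},
    {"dp":[0.063,0.865,0],"turn":[0,0,-0.033],"claw":0},
  ],
)

```text
t: 14.23
ee_pos: [534.7, 36.2, 113.5]
orientation: [-1.57, -0.032, 0.035]
ft_force: [-0.0, 0.2, -1.2]
width: 31.3
```

jog_arm(
  steps=[
    {"dp":[0.02,0.35,0],"turn":[0,0,0],"claw":0},
    {"dp":[0.06,0.7,0],"turn":[0,0,0],"claw":0},
    {"dp":[0.063,0.865,0],"turn":[0,0,0],"claw":0},
    {"dp":[0.063,0.865,0],"turn":[0,0,0],"claw":0},
  ],
)

```text
t: 14.57
ee_pos: [540.0, 106.2, 113.3]
orientation: [-1.57, -0.036, 0.038]
ft_force: [0.1, 0.2, -1.9]
width: 30.8
```

jog_arm(
  steps=[
    {"dp":[0.02,0.35,0],"turn":[0,0,0],"claw":0},
    {"dp":[0.06,0.7,0],"turn":[0,0,0],"claw":0},
    {"dp":[0.063,0.865,0],"turn":[0,0,0],"claw":0},
    {"dp":[0.063,0.865,0],"turn":[0,0,0],"claw":0},
  ],
)

```text
t: 14.9
ee_pos: [545.4, 176.2, 113.2]
orientation: [-1.57, -0.038, 0.04]
ft_force: [-0.4, 0.1, -2.5]
width: 31.2
```

```bash
python3 -c "
from h import *
st()"
```

```text
t 14.9 p [545.4 176.2 113.2] yaw 2.9 down [-0.001  0.    -1.   ] F [-0.4  0.1 -2.5] w 31.2
```

jog_arm(
  steps=[
    {"dp":[0.04,0.35,0],"turn":[0,0,0],"claw":0},
    {"dp":[0.077,0.7,0],"turn":[0,0,0],"claw":0},
    {"dp":[0.077,0.78,0],"turn":[0,0,0],"claw":0},
    {"dp":[0.077,0.78,-0.1],"turn":[0,0,0],"claw":0},
    {"dp":[0.077,0.78,-0.3],"turn":[0,0,0],"claw":0},
    {"dp":[0.077,0.78,-0.6],"turn":[0,0,0],"claw":0},
    {"dp":[0.077,0.78,-0.9],"turn":[0,0,0],"claw":0},
    {"dp":[0.077,0.78,-0.95],"turn":[0,0,0],"claw":0},
    {"dp":[0.077,0.78,-0.95],"turn":[0,0,0],"claw":0},
    {"dp":[0.077,0.78,-0.95],"turn":[0,0,0],"claw":0},
  ],
)

```text
t: 15.73
ee_pos: [551.6, 237.3, 37.4]
orientation: [-1.57, -0.037, 0.04]
ft_force: [-0.1, -0.1, -1.4]
width: 31.0
```

```bash
python3 -c "
from h import *
st();d=cap('side','s5');
b=d['img'][60:260,120:370,::-1];cv2.imwrite('pics/s5c.png',cv2.resize(b,None,fx=3,fy=3,interpolation=2))"
```

```text
t 15.73 p [551.6 237.3  37.4] yaw 2.8 down [-0.002 -0.    -1.   ] F [-0.1 -0.1 -1.4] w 31.0
```

View pics/s5c.png

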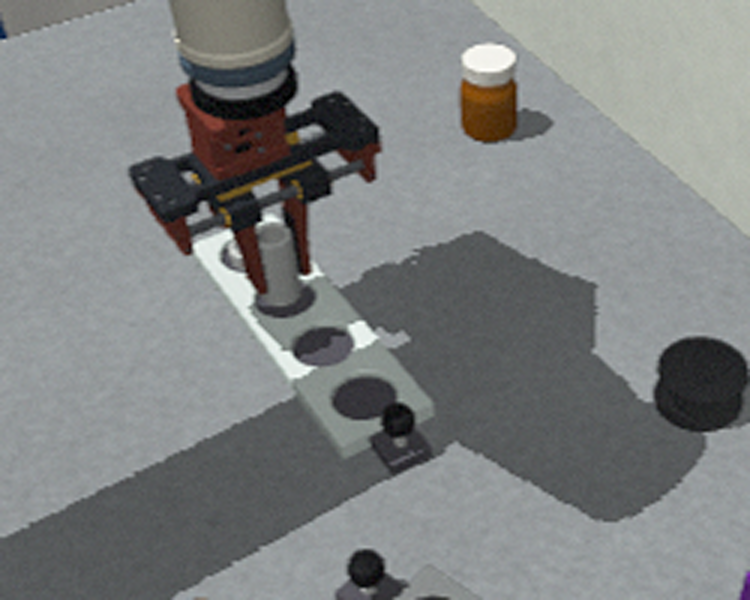

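The sleeve is above the second pocket, at crop (280,295). Next I lower it.

jog_arm(
  steps=[
    {"dp":[0,0.02,-0.05],"turn":[0,0,0],"claw":0},
    {"dp":[0,0.02,-0.1],"turn":[0,0,0],"claw":0},
    {"dp":[0,0.02,-0.13],"turn":[0,0,0],"claw":0},
    {"dp":[0,0.02,-0.13],"turn":[0,0,0],"claw":0},
    {"dp":[0,0.02,-0.13],"turn":[0,0,0],"claw":0},
    {"dp":[0,0.02,-0.13],"turn":[0,0,0],"claw":0},
  ],
)

```text
t: 16.28
ee_pos: [552.2, 239.6, 27.8]
orientation: [-1.57, -0.039, 0.039]
ft_force: [-0.9, -0.7, -1.8]
width: 30.6
```

```bash
python3 -c "
from h import *
st()"
```

```text
t 16.28 p [552.2 239.6  27.8] yaw 2.9 down [-0.     0.001 -1.   ] F [-0.9 -0.7 -1.8] w 30.6
```

Now I lower the last 1 mm, release, and rise.

jog_arm(
  steps=[
    {"dp":[0,0,-0.015],"turn":[0,0,0],"claw":0},
    {"dp":[0,0,-0.02],"turn":[0,0,0],"claw":0},
    {"dp":[0,0,-0.02],"turn":[0,0,0],"claw":0},
    {"dp":[0,0,-0.02],"turn":[0,0,0],"claw":0},
  ],
)

```text
t: 16.62
ee_pos: [552.5, 239.7, 27.3]
orientation: [-1.57, -0.039, 0.039]
ft_force: [-3.0, -1.1, 8.0]
width: 31.2
```

```bash
python3 -c "
from h import *
st()"
```

```text
t 16.62 p [552.5 239.7  27.3] yaw 2.9 down [ 0.     0.001 -1.   ] F [-3.  -1.1  8. ] w 31.2
```

jog_arm(
  steps=[
    {"dp":[0,0,0],"turn":[0,0,0],"claw":0.7},
    {"dp":[0,0,0],"turn":[0,0,0],"claw":0.7},
    {"dp":[0,0,0],"turn":[0,0,0],"claw":0.7},
    {"dp":[0,0,0],"turn":[0,0,0],"claw":0.7},
    {"dp":[0,0,0],"turn":[0,0,0],"claw":0.7},
    {"dp":[0,0,0],"turn":[0,0,0],"claw":0.7},
    {"dp":[0,0,0.3],"turn":[0,0,0],"claw":0.7},
    {"dp":[0,0,0.7],"turn":[0,0,0],"claw":0.7},
    {"dp":[0,0,1],"turn":[0,0,0],"claw":0.7},
    {"dp":[0,0,1],"turn":[0,0,0],"claw":0.7},
  ],
)

```text
t: 17.45
ee_pos: [555.4, 240.9, 112.0]
orientation: [-1.567, -0.045, 0.033]
ft_force: [2.0, -0.7, -0.1]
width: 61.5
```

jog_arm(
  steps=[
    {"dp":[-0.01,-0.4,0.1],"turn":[0,0,0],"claw":0.7},
    {"dp":[-0.02,-0.864,0.1],"turn":[0,0,0.02],"claw":0.7},
    {"dp":[-0.02,-0.864,0.1],"turn":[0,0,0.032],"claw":0.7},
    {"dp":[-0.02,-0.864,0.1],"turn":[0,0,0.032],"claw":0.7},
  ],
)

```text
t: 17.78
ee_pos: [553.5, 170.2, 119.6]
orientation: [-1.564, -0.122, 0.112]
ft_force: [-0.2, -0.1, 0.3]
width: 61.7
```

```bash
python3 -c "
from h import *
st();d=cap('side','s6');
b=d['img'][60:260,120:370,::-1];cv2.imwrite('pics/s6c.png',cv2.resize(b,None,fx=3,fy=3,interpolation=2))"
```

```text
t 17.78 p [553.5 170.2 119.6] yaw 8.6 down [ 0.006  0.004 -1.   ] F [-0.2 -0.1  0.3] w 61.7
```

View pics/s6c.png

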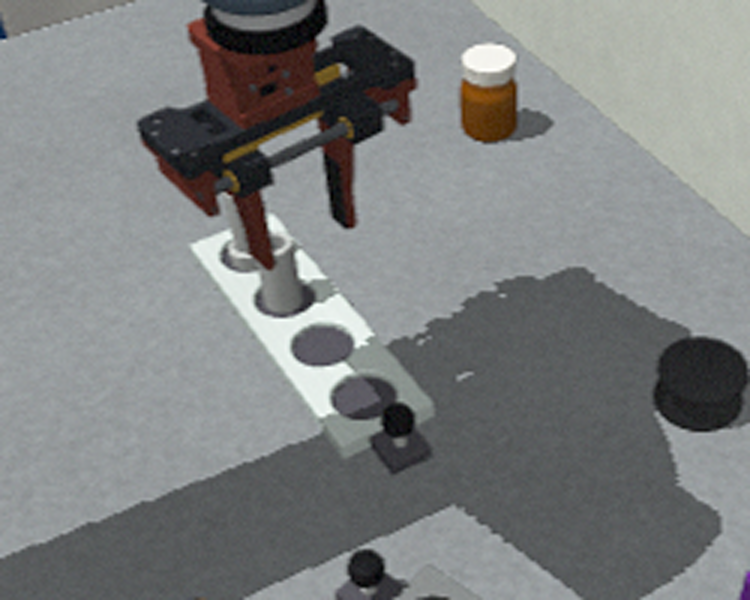

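The sleeve stands in pocket 2. Next I go for the nozzle.

jog_arm(
  steps=[
    {"dp":[-0.01,-0.43,0],"turn":[-0.001,0.002,0.01],"claw":0.7},
    {"dp":[-0.025,-0.85,0],"turn":[-0.001,0.002,0.032],"claw":0.7},
    {"dp":[-0.025,-0.85,0],"turn":[-0.001,0.002,0.032],"claw":0.7},
    {"dp":[-0.025,-0.85,0],"turn":[-0.001,0.002,0.032],"claw":0.7},
  ],
)

```text
t: 18.17
ee_pos: [551.6, 102.8, 119.1]
orientation: [-1.56, -0.192, 0.193]
ft_force: [0.7, -0.3, -0.4]
width: 61.6
```

jog_arm(
  steps=[
    {"dp":[-0.01,-0.43,0],"turn":[0,0.001,0.01],"claw":0.7},
    {"dp":[-0.025,-0.85,0],"turn":[0,0.001,0.032],"claw":0.7},
    {"dp":[-0.025,-0.85,0],"turn":[0,0.001,0.032],"claw":0.7},
    {"dp":[-0.025,-0.85,0],"turn":[0,0.001,0.032],"claw":0.7},
  ],
)

```text
t: 18.5
ee_pos: [549.9, 35.1, 118.9]
orientation: [-1.551, -0.266, 0.272]
ft_force: [-0.3, -0.0, -0.1]
width: 61.5
```

jog_arm(
  steps=[
    {"dp":[-0.01,-0.43,0],"turn":[0,0,0],"claw":0.7},
    {"dp":[-0.025,-0.85,0],"turn":[0,0,0],"claw":0.7},
    {"dp":[-0.025,-0.85,0],"turn":[0,0,0],"claw":0.7},
    {"dp":[-0.025,-0.85,0],"turn":[0,0,0],"claw":0.7},
  ],
)

```text
t: 18.83
ee_pos: [548.3, -32.4, 118.8]
orientation: [-1.551, -0.264, 0.269]
ft_force: [0.7, -0.1, -0.1]
width: 61.2
```

jog_arm(
  steps=[
    {"dp":[-0.01,-0.43,0],"turn":[0,0,0],"claw":0.7},
    {"dp":[-0.025,-0.85,0],"turn":[0,0,0],"claw":0.7},
    {"dp":[-0.025,-0.85,0],"turn":[0,0,0],"claw":0.7},
    {"dp":[-0.025,-0.85,0],"turn":[0,0,0],"claw":0.7},
  ],
)

```text
t: 19.17
ee_pos: [546.8, -99.5, 118.7]
orientation: [-1.551, -0.263, 0.268]
ft_force: [0.3, 1.1, 0.7]
width: 61.7
```

jog_arm(
  steps=[
    {"dp":[-0.01,-0.43,0],"turn":[0,0,0],"claw":0.7},
    {"dp":[-0.025,-0.85,0],"turn":[0,0,0],"claw":0.7},
    {"dp":[-0.025,-0.85,0],"turn":[0,0,0],"claw":0.7},
    {"dp":[-0.025,-0.85,0],"turn":[0,0,0],"claw":0.7},
  ],
)

```text
t: 19.5
ee_pos: [545.2, -166.6, 118.6]
orientation: [-1.551, -0.262, 0.267]
ft_force: [0.4, 1.3, 0.3]
width: 61.4
```

```bash
python3 -c "
from h import *
st()"
```

```text
t 19.5 p [ 545.2 -166.6  118.6] yaw 19.3 down [-0.004  0.003 -1.   ] F [0.4 1.3 0.3] w 61.4
```

jog_arm(
  steps=[
    {"dp":[-0.02,-0.43,-0.03],"turn":[0,0,0],"claw":0.7},
    {"dp":[-0.04,-0.8,-0.07],"turn":[0,0,0],"claw":0.7},
    {"dp":[-0.04,-0.89,-0.07],"turn":[0,0,0],"claw":0.7},
    {"dp":[-0.04,-0.89,-0.07],"turn":[0,0,0],"claw":0.7},
    {"dp":[-0.04,-0.89,-0.07],"turn":[0,0,0],"claw":0.7},
    {"dp":[-0.04,-0.89,-0.07],"turn":[0,0,0],"claw":0.7},
  ],
)

```text
t: 20.0
ee_pos: [542.1, -235.7, 112.9]
orientation: [-1.55, -0.262, 0.268]
ft_force: [-0.9, 0.4, -0.0]
width: 61.2
```

```bash
python3 -c "
from h import *
st()"
```

```text
t 20.0 p [ 542.1 -235.7  112.9] yaw 19.4 down [-0.004  0.004 -1.   ] F [-0.9  0.4 -0. ] w 61.2
```

jog_arm(
  steps=[
    {"dp":[0,-0.012,-0.4],"turn":[0,0,0],"claw":0.7},
    {"dp":[0,-0.012,-0.75],"turn":[0,0,0],"claw":0.7},
    {"dp":[0,-0.012,-1],"turn":[0,0,0],"claw":0.7},
    {"dp":[0,-0.012,-1],"turn":[0,0,0],"claw":0.7},
  ],
)

```text
t: 20.33
ee_pos: [539.6, -233.7, 29.4]
orientation: [-1.546, -0.259, 0.273]
ft_force: [-1.1, -0.8, 0.3]
width: 61.2
```

jog_arm(
  steps=[
    {"dp":[0,0,-0.05],"turn":[0,0,0],"claw":0.7},
    {"dp":[0,0,-0.05],"turn":[0,0,0],"claw":0.7},
    {"dp":[0,0,-0.05],"turn":[0,0,0],"claw":0},
    {"dp":[0,0,-0.05],"turn":[0,0,0],"claw":0},
    {"dp":[0,0,-0.05],"turn":[0,0,0],"claw":0},
    {"dp":[0,0,-0.05],"turn":[0,0,0],"claw":0},
    {"dp":[0,0,-0.05],"turn":[0,0,0],"claw":0},
    {"dp":[0,0,-0.05],"turn":[0,0,0],"claw":0},
    {"dp":[0,0,-0.05],"turn":[0,0,0],"claw":0},
    {"dp":[0,0,-0.05],"turn":[0,0,0],"claw":0},
    {"dp":[0,0,-0.05],"turn":[0,0,0],"claw":0},
    {"dp":[0,0,-0.05],"turn":[0,0,0],"claw":0},
  ],
)

```text
t: 21.33
ee_pos: [540.6, -234.1, 26.2]
orientation: [-1.547, -0.26, 0.272]
ft_force: [2.2, 0.9, 7.0]
width: 31.4
```

jog_arm(
  steps=[
    {"dp":[0,0,0],"turn":[0,0,0],"claw":0},
    {"dp":[0,0,0],"turn":[0,0,0],"claw":0},
    {"dp":[0,0,0],"turn":[0,0,0],"claw":0},
  ],
)

```text
t: 21.58
ee_pos: [540.4, -234.2, 26.2]
orientation: [-1.547, -0.26, 0.272]
ft_force: [-0.4, -0.0, 2.7]
width: 31.4
```

jog_arm(
  steps=[
    {"dp":[0,0,0.2],"turn":[0,0,0],"claw":0},
    {"dp":[0,0,0.5],"turn":[0,0,0],"claw":0},
    {"dp":[0,0,0.8],"turn":[0,0,0],"claw":0},
    {"dp":[0,0,1],"turn":[0,0,0],"claw":0},
    {"dp":[0,0,1],"turn":[0,0,0],"claw":0},
    {"dp":[0,0,1],"turn":[0,0,0],"claw":0},
  ],
)

```text
t: 22.08
ee_pos: [540.4, -234.2, 106.3]
orientation: [-1.547, -0.261, 0.272]
ft_force: [-0.6, 0.4, -3.2]
width: 31.3
```

```bash
python3 -c "
from h import *
st();d=cap('side','s7');
b=d['img'][160:360,150:400,::-1];cv2.imwrite('pics/s7c.png',cv2.resize(b,None,fx=3,fy=3,interpolation=2))"
```

```text
t 22.08 p [ 540.4 -234.2  106.3] yaw 19.4 down [-0.008  0.006 -1.   ] F [-0.6  0.4 -3.2] w 31.3
```

View pics/s7c.png

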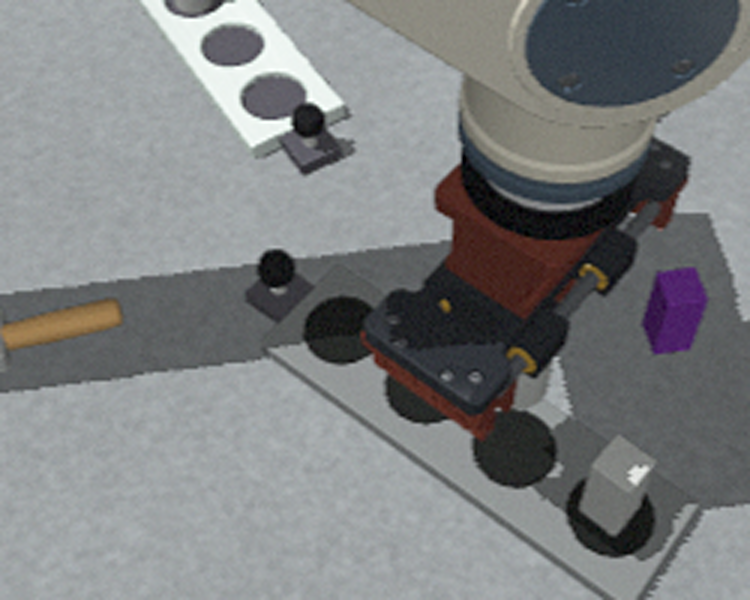

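jog_arm(
  steps=[
    {"dp":[0.01,0.3,0],"turn":[0,0,-0.01],"claw":0},
    {"dp":[0.025,0.7,0],"turn":[0,0,-0.033],"claw":0},
    {"dp":[0.025,0.85,0],"turn":[0,0,-0.033],"claw":0},
    {"dp":[0.025,0.85,0],"turn":[0,0,-0.033],"claw":0},
  ],
)

```text
t: 22.47
ee_pos: [540.1, -163.2, 103.4]
orientation: [-1.552, -0.178, 0.197]
ft_force: [0.5, 0.2, -2.2]
width: 31.5
```

jog_arm(
  steps=[
    {"dp":[0.01,0.35,0],"turn":[0,0,-0.01],"claw":0},
    {"dp":[0.025,0.7,0],"turn":[0,0,-0.033],"claw":0},
    {"dp":[0.025,0.85,0],"turn":[0,0,-0.033],"claw":0},
    {"dp":[0.025,0.85,0],"turn":[0,0,-0.033],"claw":0},
  ],
)

```text
t: 22.8
ee_pos: [541.5, -93.7, 102.5]
orientation: [-1.556, -0.099, 0.12]
ft_force: [-0.8, -0.6, -2.8]
width: 31.1
```

jog_arm(
  steps=[
    {"dp":[0.01,0.35,0],"turn":[0,0,-0.01],"claw":0},
    {"dp":[0.025,0.7,0],"turn":[0,0,-0.033],"claw":0},
    {"dp":[0.025,0.85,0],"turn":[0,0,-0.033],"claw":0},
    {"dp":[0.025,0.85,0],"turn":[0,0,-0.033],"claw":0},
  ],
)

```text
t: 23.13
ee_pos: [543.5, -24.8, 102.1]
orientation: [-1.558, -0.022, 0.043]
ft_force: [0.1, 1.2, -2.2]
width: 31.2
```

jog_arm(
  steps=[
    {"dp":[0.01,0.35,0],"turn":[0,0,0],"claw":0},
    {"dp":[0.025,0.7,0],"turn":[0,0,0],"claw":0},
    {"dp":[0.025,0.85,0],"turn":[0,0,0],"claw":0},
    {"dp":[0.025,0.85,0],"turn":[0,0,0],"claw":0},
  ],
)

```text
t: 23.47
ee_pos: [545.8, 43.9, 102.0]
orientation: [-1.558, -0.026, 0.046]
ft_force: [0.1, 0.2, -2.3]
width: 31.5
```

jog_arm(
  steps=[
    {"dp":[0.01,0.35,0],"turn":[0,0,0],"claw":0},
    {"dp":[0.025,0.7,0],"turn":[0,0,0],"claw":0},
    {"dp":[0.025,0.85,0],"turn":[0,0,0],"claw":0},
    {"dp":[0.025,0.85,0],"turn":[0,0,0],"claw":0},
  ],
)

```text
t: 23.8
ee_pos: [548.2, 112.5, 102.0]
orientation: [-1.558, -0.028, 0.048]
ft_force: [-1.0, -0.4, -2.4]
width: 31.2
```

```bash
python3 -c "
from h import *
st()"
```

```text
t 23.8 p [548.2 112.5 102. ] yaw 2.8 down [-0.013  0.012 -1.   ] F [-1.  -0.4 -2.4] w 31.2
```

jog_arm(
  steps=[
    {"dp":[0.03,0.35,0],"turn":[-0.002,-0.002,0],"claw":0},
    {"dp":[0.054,0.65,0],"turn":[-0.002,-0.002,0],"claw":0},
    {"dp":[0.054,0.75,0],"turn":[-0.002,-0.002,0],"claw":0},
    {"dp":[0.054,0.75,-0.1],"turn":[-0.002,-0.002,0],"claw":0},
    {"dp":[0.054,0.75,-0.3],"turn":[-0.002,-0.002,0],"claw":0},
    {"dp":[0.054,0.75,-0.6],"turn":[-0.002,-0.002,0],"claw":0},
    {"dp":[0.054,0.75,-0.9],"turn":[-0.002,-0.002,0],"claw":0},
    {"dp":[0.054,0.75,-0.93],"turn":[-0.002,-0.002,0],"claw":0},
    {"dp":[0.054,0.75,-0.93],"turn":[-0.002,-0.002,0],"claw":0},
    {"dp":[0.054,0.75,-0.93],"turn":[-0.002,-0.002,0],"claw":0},
  ],
)

```text
t: 24.63
ee_pos: [552.7, 171.4, 27.8]
orientation: [-1.565, -0.032, 0.043]
ft_force: [-0.5, -0.0, -2.0]
width: 31.5
```

```bash
python3 -c "
from h import *
st();d=cap('side','s8');
b=d['img'][60:260,120:370,::-1];cv2.imwrite('pics/s8c.png',cv2.resize(b,None,fx=3,fy=3,interpolation=2))"
```

```text
t 24.63 p [552.7 171.4  27.8] yaw 2.8 down [-0.007  0.005 -1.   ] F [-0.5 -0.  -2. ] w 31.5
```

View pics/s8c.png

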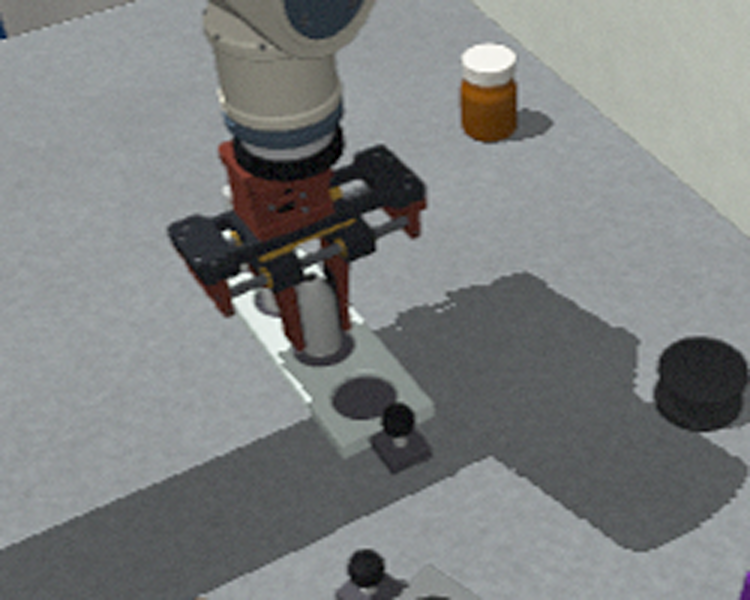

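The nozzle is over pocket 3, at crop (322,345). The TCP has to go down 10.6 mm.

jog_arm(
  steps=[
    {"dp":[0,0,-0.05],"turn":[0,0,0],"claw":0},
    {"dp":[0,0,-0.1],"turn":[0,0,0],"claw":0},
    {"dp":[0,0,-0.135],"turn":[0,0,0],"claw":0},
    {"dp":[0,0,-0.135],"turn":[0,0,0],"claw":0},
    {"dp":[0,0,-0.135],"turn":[0,0,0],"claw":0},
    {"dp":[0,0,-0.135],"turn":[0,0,0],"claw":0},
  ],
)

```text
t: 25.18
ee_pos: [553.3, 171.9, 17.7]
orientation: [-1.565, -0.034, 0.042]
ft_force: [-0.0, 0.3, -2.8]
width: 31.3
```

jog_arm(
  steps=[
    {"dp":[0,0,-0.01],"turn":[0,0,0],"claw":0},
    {"dp":[0,0,-0.015],"turn":[0,0,0],"claw":0},
    {"dp":[0,0,-0.015],"turn":[0,0,0],"claw":0},
    {"dp":[0,0,-0.015],"turn":[0,0,0],"claw":0},
  ],
)

```text
t: 25.52
ee_pos: [553.5, 172.0, 17.2]
orientation: [-1.564, -0.034, 0.042]
ft_force: [-2.0, -0.2, 5.3]
width: 31.6
```

```bash
python3 -c "
from h import *
st()"
```

```text
t 25.52 p [553.5 172.   17.2] yaw 2.8 down [-0.005  0.006 -1.   ] F [-2.  -0.2  5.3] w 31.6
```

jog_arm(
  steps=[
    {"dp":[0,0,0],"turn":[0,0,0],"claw":0.7},
    {"dp":[0,0,0],"turn":[0,0,0],"claw":0.7},
    {"dp":[0,0,0],"turn":[0,0,0],"claw":0.7},
    {"dp":[0,0,0],"turn":[0,0,0],"claw":0.7},
    {"dp":[0,0,0],"turn":[0,0,0],"claw":0.7},
    {"dp":[0,0,0],"turn":[0,0,0],"claw":0.7},
    {"dp":[0,0,0.3],"turn":[0,0,0],"claw":0.7},
    {"dp":[0,0,0.7],"turn":[0,0,0],"claw":0.7},
    {"dp":[0,0,1],"turn":[0,0,0],"claw":0.7},
    {"dp":[0,0,1],"turn":[0,0,0],"claw":0.7},
  ],
)

```text
t: 26.35
ee_pos: [556.4, 172.8, 101.7]
orientation: [-1.563, -0.04, 0.036]
ft_force: [0.3, -0.7, 0.8]
width: 61.3
```

jog_arm(
  steps=[
    {"dp":[0.01,-0.4,0.15],"turn":[0,0,0],"claw":0.7},
    {"dp":[0.03,-0.864,0.15],"turn":[-0.001,0,0.02],"claw":0.7},
    {"dp":[0.03,-0.864,0.15],"turn":[-0.001,0,0.034],"claw":0.7},
    {"dp":[0.03,-0.864,0.15],"turn":[-0.001,0,0.034],"claw":0.7},
  ],
)

```text
t: 26.68
ee_pos: [558.7, 102.2, 113.5]
orientation: [-1.563, -0.122, 0.12]
ft_force: [0.1, -0.0, -0.5]
width: 61.6
```

```bash
python3 -c "
from h import *
st();d=cap('side','s9');
b=d['img'][60:260,120:370,::-1];cv2.imwrite('pics/s9c.png',cv2.resize(b,None,fx=3,fy=3,interpolation=2))"
```

```text
t 26.68 p [558.7 102.2 113.5] yaw 8.8 down [ 0.001  0.005 -1.   ] F [ 0.1 -0.  -0.5] w 61.6
```

View pics/s9c.png

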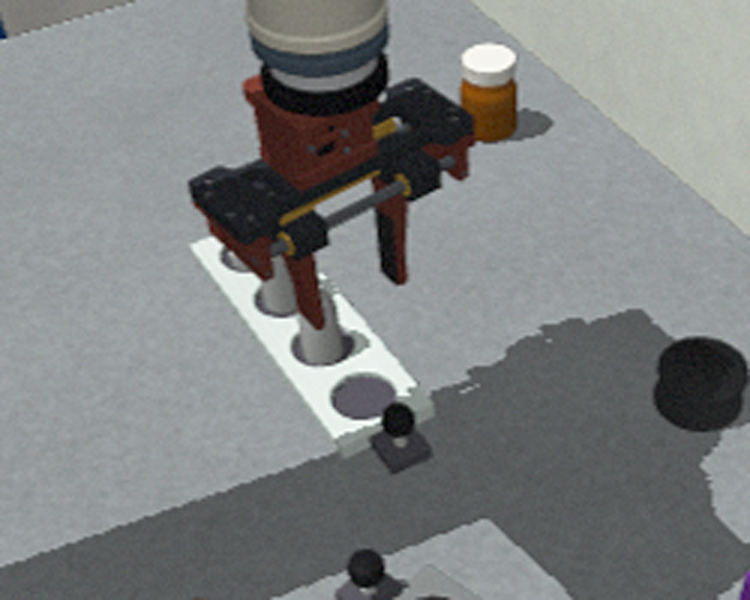

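The nozzle stands in pocket 3. The block is last.

jog_arm(
  steps=[
    {"dp":[0.01,-0.43,0],"turn":[0,0,0.01],"claw":0.7},
    {"dp":[0.02,-0.85,0],"turn":[-0.001,0,0.034],"claw":0.7},
    {"dp":[0.02,-0.85,0],"turn":[-0.001,0,0.034],"claw":0.7},
    {"dp":[0.02,-0.85,0],"turn":[-0.001,0,0.034],"claw":0.7},
  ],
)

```text
t: 27.07
ee_pos: [560.1, 34.8, 112.8]
orientation: [-1.559, -0.201, 0.201]
ft_force: [0.0, 0.3, -0.3]
width: 61.2
```

jog_arm(
  steps=[
    {"dp":[0.01,-0.43,0],"turn":[0,0,0],"claw":0.7},
    {"dp":[0.02,-0.85,0],"turn":[0,0,0],"claw":0.7},
    {"dp":[0.02,-0.85,0],"turn":[0,0,0],"claw":0.7},
    {"dp":[0.02,-0.85,0],"turn":[0,0,0],"claw":0.7},
  ],
)

```text
t: 27.4
ee_pos: [561.8, -33.0, 112.4]
orientation: [-1.559, -0.199, 0.199]
ft_force: [-0.6, 0.2, 0.4]
width: 61.3
```

jog_arm(
  steps=[
    {"dp":[0.01,-0.43,0],"turn":[0,0,0],"claw":0.7},
    {"dp":[0.02,-0.85,0],"turn":[0,0,0],"claw":0.7},
    {"dp":[0.02,-0.85,0],"turn":[0,0,0],"claw":0.7},
    {"dp":[0.02,-0.85,0],"turn":[0,0,0],"claw":0.7},
  ],
)

```text
t: 27.73
ee_pos: [563.6, -100.3, 112.2]
orientation: [-1.559, -0.197, 0.197]
ft_force: [0.1, 0.1, -0.7]
width: 61.5
```

jog_arm(
  steps=[
    {"dp":[0.01,-0.43,0],"turn":[0,0,0],"claw":0.7},
    {"dp":[0.02,-0.85,0],"turn":[0,0,0],"claw":0.7},
    {"dp":[0.02,-0.85,0],"turn":[0,0,0],"claw":0.7},
    {"dp":[0.02,-0.85,0],"turn":[0,0,0],"claw":0.7},
  ],
)

```text
t: 28.07
ee_pos: [565.5, -167.3, 112.0]
orientation: [-1.558, -0.196, 0.197]
ft_force: [0.0, 0.5, -0.5]
width: 61.5
```

jog_arm(
  steps=[
    {"dp":[0.01,-0.43,0],"turn":[0,0,0],"claw":0.7},
    {"dp":[0.02,-0.85,0],"turn":[0,0,0],"claw":0.7},
    {"dp":[0.02,-0.85,0],"turn":[0,0,0],"claw":0.7},
    {"dp":[0.02,-0.85,0],"turn":[0,0,0],"claw":0.7},
  ],
)

```text
t: 28.4
ee_pos: [567.3, -234.2, 111.8]
orientation: [-1.558, -0.195, 0.196]
ft_force: [-0.0, 0.4, 0.2]
width: 61.5
```

```bash
python3 -c "
from h import *
st()"
```

```text
t 28.4 p [ 567.3 -234.2  111.8] yaw 14.3 down [-0.001  0.004 -1.   ] F [-0.   0.4  0.2] w 61.5
```

jog_arm(
  steps=[
    {"dp":[0,-0.43,0],"turn":[-0.001,0,0.003],"claw":0.7},
    {"dp":[0.002,-0.75,0],"turn":[-0.001,0,0.003],"claw":0.7},
    {"dp":[0.002,-0.82,0],"turn":[-0.001,0,0.003],"claw":0.7},
    {"dp":[0.002,-0.82,0],"turn":[-0.001,0,0.003],"claw":0.7},
    {"dp":[0.002,-0.82,0],"turn":[-0.001,0,0.003],"claw":0.7},
    {"dp":[0.002,-0.82,0],"turn":[-0.001,0,0.003],"claw":0.7},
  ],
)

```text
t: 28.9
ee_pos: [567.3, -297.5, 111.5]
orientation: [-1.559, -0.203, 0.205]
ft_force: [-0.0, 0.1, -0.0]
width: 61.5
```

```bash
python3 -c "
from h import *
st();d=cap('side','s10');
b=d['img'][200:400,220:470,::-1];cv2.imwrite('pics/s10c.png',cv2.resize(b,None,fx=3,fy=3,interpolation=2))"
```

```text
t 28.9 p [ 567.3 -297.5  111.5] yaw 14.9 down [-0.002  0.002 -1.   ] F [-0.   0.1 -0. ] w 61.5
```

View pics/s10c.png

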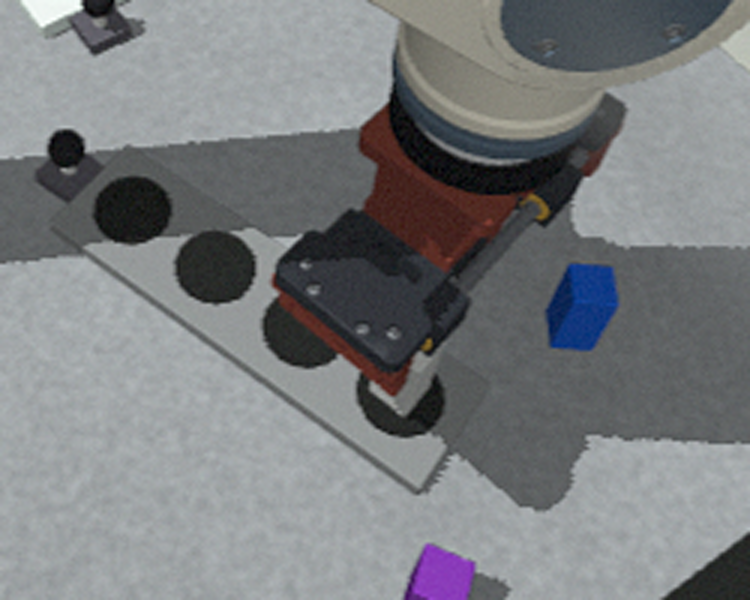

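The jaws are over the block on its pad, and the blue and purple look-alikes are well clear of the gripper.

jog_arm(
  steps=[
    {"dp":[0,-0.01,-0.4],"turn":[0,0,0],"claw":0.7},
    {"dp":[0,-0.01,-0.75],"turn":[0,0,0],"claw":0.7},
    {"dp":[0,-0.01,-0.98],"turn":[0,0,0],"claw":0.7},
    {"dp":[0,-0.01,-0.98],"turn":[0,0,0],"claw":0.7},
    {"dp":[0,-0.01,-0.98],"turn":[0,0,0],"claw":0.7},
    {"dp":[0,-0.01,-0.98],"turn":[0,0,0],"claw":0},
    {"dp":[0,-0.01,-0.98],"turn":[0,0,0],"claw":0},
    {"dp":[0,-0.01,-0.98],"turn":[0,0,0],"claw":0},
    {"dp":[0,-0.01,-0.98],"turn":[0,0,0],"claw":0},
    {"dp":[0,-0.01,-0.98],"turn":[0,0,0],"claw":0},
    {"dp":[0,-0.01,-0.98],"turn":[0,0,0],"claw":0},
    {"dp":[0,-0.01,-0.98],"turn":[0,0,0],"claw":0},
  ],
)

```text
t: 29.95
ee_pos: [568.1, -298.9, 34.0]
orientation: [-1.56, -0.204, 0.204]
ft_force: [0.8, 0.8, 4.0]
width: 26.0
```

jog_arm(
  steps=[
    {"dp":[0,0,0],"turn":[0,0,0],"claw":0},
    {"dp":[0,0,0],"turn":[0,0,0],"claw":0},
    {"dp":[0,0,0],"turn":[0,0,0],"claw":0},
    {"dp":[0,0,0],"turn":[0,0,0],"claw":0},
    {"dp":[0,0,0],"turn":[0,0,0],"claw":0},
    {"dp":[0,0,0],"turn":[0,0,0],"claw":0},
  ],
)

```text
t: 30.45
ee_pos: [568.0, -298.9, 34.0]
orientation: [-1.56, -0.204, 0.204]
ft_force: [-0.8, 0.7, 2.7]
width: 25.7
```

jog_arm(
  steps=[
    {"dp":[0,0,0.2],"turn":[0,0,0],"claw":0},
    {"dp":[0,0,0.5],"turn":[0,0,0],"claw":0},
    {"dp":[0,0,0.8],"turn":[0,0,0],"claw":0},
    {"dp":[0,0,1],"turn":[0,0,0],"claw":0},
    {"dp":[0,0,1],"turn":[0,0,0],"claw":0},
    {"dp":[0,0,1],"turn":[0,0,0],"claw":0},
  ],
)

```text
t: 30.95
ee_pos: [568.1, -298.9, 114.1]
orientation: [-1.56, -0.205, 0.204]
ft_force: [-0.3, -1.0, -3.4]
width: 26.5
```

```bash
python3 -c "
from h import *
st()"
```

```text
t 30.95 p [ 568.1 -298.9  114.1] yaw 14.9 down [ 0.     0.001 -1.   ] F [-0.3 -1.  -3.4] w 26.5
```

jog_arm(
  steps=[
    {"dp":[-0.01,0.3,0],"turn":[0,0,-0.01],"claw":0},
    {"dp":[-0.03,0.7,0],"turn":[0,0,-0.035],"claw":0},
    {"dp":[-0.03,0.85,0],"turn":[0,0,-0.035],"claw":0},
    {"dp":[-0.03,0.85,0],"turn":[0,0,-0.035],"claw":0},
  ],
)

```text
t: 31.28
ee_pos: [564.0, -227.9, 111.9]
orientation: [-1.564, -0.118, 0.123]
ft_force: [-0.4, 0.3, -1.8]
width: 25.8
```

jog_arm(
  steps=[
    {"dp":[-0.01,0.35,0],"turn":[0,0,-0.01],"claw":0},
    {"dp":[-0.03,0.7,0],"turn":[0,0,-0.035],"claw":0},
    {"dp":[-0.03,0.85,0],"turn":[0,0,-0.035],"claw":0},
    {"dp":[-0.03,0.85,0],"turn":[0,0,-0.035],"claw":0},
  ],
)

```text
t: 31.62
ee_pos: [561.1, -158.2, 110.9]
orientation: [-1.566, -0.034, 0.042]
ft_force: [-0.5, 0.9, -2.2]
width: 26.1
```

jog_arm(
  steps=[
    {"dp":[-0.01,0.35,0],"turn":[0,0,0],"claw":0},
    {"dp":[-0.03,0.7,0],"turn":[0,0,0],"claw":0},
    {"dp":[-0.03,0.85,0],"turn":[0,0,0],"claw":0},
    {"dp":[-0.03,0.85,0],"turn":[0,0,0],"claw":0},
  ],
)

```text
t: 31.95
ee_pos: [558.8, -89.2, 110.6]
orientation: [-1.566, -0.037, 0.045]
ft_force: [0.2, 0.4, -2.1]
width: 25.9
```

jog_arm(
  steps=[
    {"dp":[-0.01,0.35,0],"turn":[0,0,0],"claw":0},
    {"dp":[-0.03,0.7,0],"turn":[0,0,0],"claw":0},
    {"dp":[-0.03,0.85,0],"turn":[0,0,0],"claw":0},
    {"dp":[-0.03,0.85,0],"turn":[0,0,0],"claw":0},
  ],
)

```text
t: 32.28
ee_pos: [556.8, -20.5, 110.5]
orientation: [-1.566, -0.039, 0.048]
ft_force: [0.3, -0.6, -2.5]
width: 25.7
```

jog_arm(
  steps=[
    {"dp":[-0.01,0.35,0],"turn":[0,0,0],"claw":0},
    {"dp":[-0.03,0.7,0],"turn":[0,0,0],"claw":0},
    {"dp":[-0.03,0.85,0],"turn":[0,0,0],"claw":0},
    {"dp":[-0.03,0.85,0],"turn":[0,0,0],"claw":0},
  ],
)

```text
t: 32.62
ee_pos: [555.0, 48.1, 110.5]
orientation: [-1.567, -0.041, 0.049]
ft_force: [-0.6, 0.8, -1.2]
width: 25.8
```

```bash
python3 -c "
from h import *
st()"
```

```text
t 32.62 p [555.   48.1 110.5] yaw 3.3 down [-0.005  0.004 -1.   ] F [-0.6  0.8 -1.2] w 25.8
```

jog_arm(
  steps=[
    {"dp":[0,0.35,0],"turn":[-0.001,-0.001,0],"claw":0},
    {"dp":[0,0.6,0],"turn":[-0.001,-0.001,0],"claw":0},
    {"dp":[0,0.7,0],"turn":[-0.001,-0.001,0],"claw":0},
    {"dp":[0,0.7,-0.1],"turn":[-0.001,-0.001,0],"claw":0},
    {"dp":[0,0.7,-0.3],"turn":[-0.001,-0.001,0],"claw":0},
    {"dp":[0,0.7,-0.6],"turn":[-0.001,-0.001,0],"claw":0},
    {"dp":[0,0.7,-0.9],"turn":[-0.001,-0.001,0],"claw":0},
    {"dp":[0,0.7,-0.94],"turn":[-0.001,-0.001,0],"claw":0},
    {"dp":[0,0.7,-0.94],"turn":[-0.001,-0.001,0],"claw":0},
    {"dp":[0,0.7,-0.94],"turn":[-0.001,-0.001,0],"claw":0},
  ],
)

```text
t: 33.45
ee_pos: [555.4, 103.1, 35.5]
orientation: [-1.57, -0.043, 0.046]
ft_force: [0.2, -0.3, -1.6]
width: 25.7
```

```bash
python3 -c "
from h import *
st();d=cap('side','s11');
b=d['img'][60:260,120:370,::-1];cv2.imwrite('pics/s11c.png',cv2.resize(b,None,fx=3,fy=3,interpolation=2))"
```

```text
t 33.45 p [555.4 103.1  35.5] yaw 3.3 down [-0.002  0.    -1.   ] F [ 0.2 -0.3 -1.6] w 25.7
```

View pics/s11c.png

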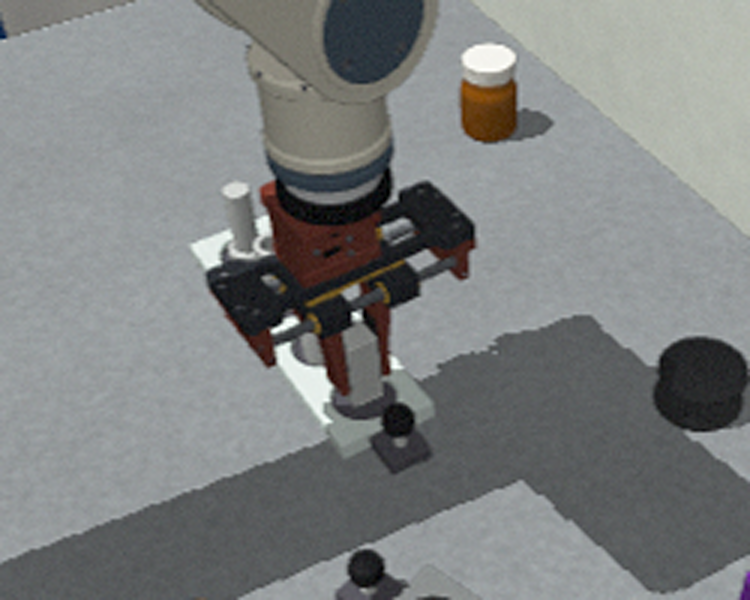

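The block is centred over the last pocket, at crop (362,395), with 10.5 mm left to go down.

jog_arm(
  steps=[
    {"dp":[0,0,-0.05],"turn":[0,0,0],"claw":0},
    {"dp":[0,0,-0.1],"turn":[0,0,0],"claw":0},
    {"dp":[0,0,-0.135],"turn":[0,0,0],"claw":0},
    {"dp":[0,0,-0.135],"turn":[0,0,0],"claw":0},
    {"dp":[0,0,-0.135],"turn":[0,0,0],"claw":0},
    {"dp":[0,0,-0.135],"turn":[0,0,0],"claw":0},
  ],
)

```text
t: 34.0
ee_pos: [555.9, 103.5, 25.4]
orientation: [-1.57, -0.045, 0.045]
ft_force: [1.0, 0.0, -2.5]
width: 26.0
```

jog_arm(
  steps=[
    {"dp":[0,0,-0.01],"turn":[0,0,0],"claw":0},
    {"dp":[0,0,-0.015],"turn":[0,0,0],"claw":0},
    {"dp":[0,0,-0.015],"turn":[0,0,0],"claw":0},
    {"dp":[0,0,-0.015],"turn":[0,0,0],"claw":0},
  ],
)

```text
t: 34.33
ee_pos: [556.1, 103.6, 25.0]
orientation: [-1.57, -0.045, 0.045]
ft_force: [-2.1, 0.3, 5.0]
width: 25.7
```

```bash
python3 -c "
from h import *
st()"
```

```text
t 34.33 p [556.1 103.6  25. ] yaw 3.3 down [-0.     0.001 -1.   ] F [-2.1  0.3  5. ] w 25.7
```

It has reached the floor. I release, rise, and move clear.

jog_arm(
  steps=[
    {"dp":[0,0,0],"turn":[0,0,0],"claw":0.7},
    {"dp":[0,0,0],"turn":[0,0,0],"claw":0.7},
    {"dp":[0,0,0],"turn":[0,0,0],"claw":0.7},
    {"dp":[0,0,0],"turn":[0,0,0],"claw":0.7},
    {"dp":[0,0,0],"turn":[0,0,0],"claw":0.7},
    {"dp":[0,0,0],"turn":[0,0,0],"claw":0.7},
    {"dp":[0,0,0.3],"turn":[0,0,0],"claw":0.7},
    {"dp":[0,0,0.7],"turn":[0,0,0],"claw":0.7},
    {"dp":[0,0,1],"turn":[0,0,0],"claw":0.7},
    {"dp":[0,0,1],"turn":[0,0,0],"claw":0.7},
  ],
)

```text
t: 35.17
ee_pos: [559.1, 104.1, 109.4]
orientation: [-1.569, -0.051, 0.039]
ft_force: [0.1, 0.8, -0.5]
width: 61.3
```

jog_arm(
  steps=[
    {"dp":[0,-0.4,0.3],"turn":[0,0,0],"claw":0.7},
    {"dp":[0,-0.8,0.6],"turn":[0,0,0],"claw":0.7},
    {"dp":[0,-1,0.8],"turn":[0,0,0],"claw":0.7},
    {"dp":[0,-1,0.8],"turn":[0,0,0],"claw":0.7},
  ],
)

```text
t: 35.5
ee_pos: [561.0, 21.5, 176.2]
orientation: [-1.569, -0.053, 0.033]
ft_force: [-0.2, 0.3, 0.7]
width: 61.4
```

jog_arm(
  steps=[
    {"dp":[0,-0.4,0],"turn":[0,0,0],"claw":0.7},
    {"dp":[0,-0.8,0],"turn":[0,0,0],"claw":0.7},
    {"dp":[0,-1,0],"turn":[0,0,0],"claw":0.7},
    {"dp":[0,-1,0],"turn":[0,0,0],"claw":0.7},
  ],
)

```text
t: 35.83
ee_pos: [560.5, -60.3, 174.9]
orientation: [-1.57, -0.05, 0.032]
ft_force: [0.8, 0.8, 0.5]
width: 61.5
```

jog_arm(
  steps=[
    {"dp":[0,-0.4,0],"turn":[0,0,0],"claw":0.7},
    {"dp":[0,-0.8,0],"turn":[0,0,0],"claw":0.7},
    {"dp":[0,-1,0],"turn":[0,0,0],"claw":0.7},
    {"dp":[0,-1,0],"turn":[0,0,0],"claw":0.7},
    {"dp":[0,-1,0],"turn":[0,0,0],"claw":0.7},
    {"dp":[0,-1,0],"turn":[0,0,0],"claw":0.7},
  ],
)

```text
t: 36.33
ee_pos: [560.2, -138.8, 174.0]
orientation: [-1.569, -0.049, 0.034]
ft_force: [-0.1, -0.3, -0.1]
width: 61.4
```

```bash
python3 -c "
from h import *
st();d=cap('side','s12');t=cap('top','t12')
b=d['img'][110:230,160:290,::-1];a=cv2.resize(b,None,fx=3.5,fy=3.5,interpolation=2)
c=cv2.resize(t['img'][160:235,105:255,::-1],None,fx=5,fy=5,interpolation=2)
cv2.imwrite('pics/s12c.png',a);cv2.imwrite('pics/t12c.png',c)"
```

```text
t 36.33 p [ 560.2 -138.8  174. ] yaw 3.0 down [ 0.01   0.002 -1.   ] F [-0.1 -0.3 -0.1] w 61.4
```

View pics/s12c.png

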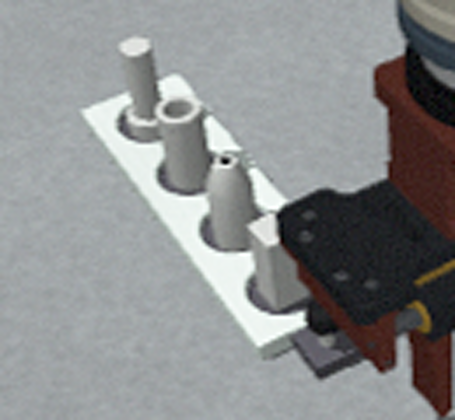

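View pics/t12c.png

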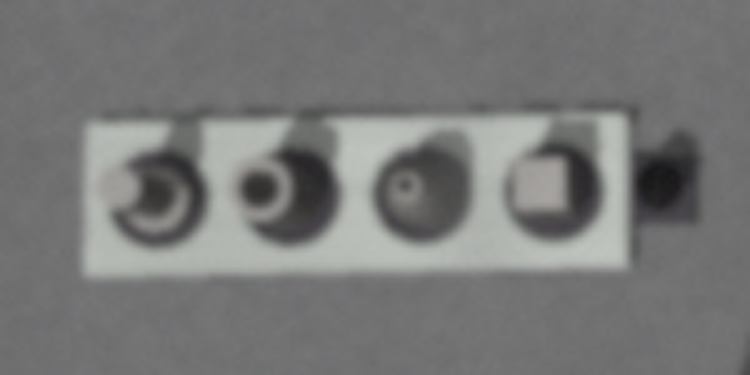

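View pics/t12.png

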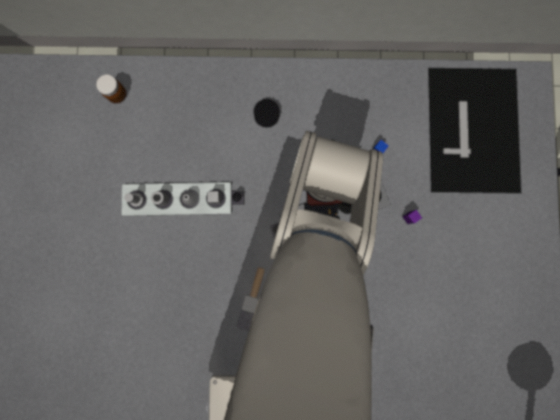

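All four stand upright in their pockets, in the order pin, sleeve, nozzle, block (nearest the knob). One numeric check of the seating from the top heights before handing in.

Run:
```python
from h import *
t=dict(np.load('t12.npz'))
for n,(x,y),z in[('pin',(120,188),80),('sleeve',(263,188),70),('nozzle',(405,185),76),('block',(540,186),68)]:
    u,v=105+(x+.5)/5-.5,160+(y+.5)/5-.5
    print(n,px2w(t,u,v,z).round(1),'depth-z',px2w(t,round(u),round(v)).round(1), 'expect',z)
st()
```

```text
pin [549.2 305.5  80. ] depth-z [550.1 305.8  76.1] expect 80
sleeve [550.9 238.8  70. ] depth-z [554.7 248.7  35.1] expect 70
nozzle [552.6 168.1  76. ] depth-z [551.7 167.3  74.7] expect 76
block [553.6 103.3  68. ] depth-z [553.3 102.6  65.5] expect 68
t 36.43 p [ 560.4 -138.8  174.4] yaw 3.1 down [ 0.01   0.002 -1.   ] F [-0.3 -0.7  0.1] w 61.3
```

The tops are at the seated height and centred within 3 mm. I'm handing in.

```bash
python3 -c "
from h import *
print(ctrl.close_job())"
```

```text
the job is handed in; nothing more can be done
None
```

All four parts are in the carrier in the order asked, and the job was handed in at about 36 s of the 99 s allowed. From the pocket farthest from the carrier's knob to the nearest, they are pin, sleeve, nozzle, block.

- **Order and position:** the last pictures show all four upright in their own pockets. Measured at their tops, they are within about 3 mm of the pocket centres.
- **Seating:** each part met the pocket floor at the expected tool height, with a contact force of about 5–8 N. The depth readings of the pin, nozzle and block tops came out 1–4 mm below the seated value, within camera error. The sleeve's reading (35 mm) fell inside its bore, so it says nothing about seating. For the sleeve I relied on the contact and the picture.
- **Clearance:** the arm ended well away from the carrier, and the blue and purple blocks were not touched. No other check failed.

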